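# Put a specimen away in a dry box with a counterweighted lid

## Robot

A 6-joint arm with a two-finger parallel gripper is mounted at the origin on a cart in front of the work surface, level with it; the furniture and walls round the work are solid. World frame = base frame: x ahead of the robot, y to its left, z up, the work surface at z = 0. Lengths are in m, angles in rad, forces in N, time in s.
With the tool pointing down it reaches from about 0.375 to 0.975 m from the base axis. Payload 3.8 kg.
Tool frame: the origin (TCP) lies on the centre line of the jaws, within the pads' length; the fingertips stand 8 mm ahead of it and the grasp point (between the pads) lies 11 mm behind it; z points along the fingers, y is the direction in which the jaws open and shut (so a half turn about z gives the same grasp; the last joint's range is limited). The gripper opens to 85 mm and grips with 20 to 120 N. Pads are 22 mm wide; open, the fingers measure 114 mm over their backs; the gripper's body (76 mm by 85 mm) begins 54 mm behind the grasp point. The pads swing forward as they close: fully open they stand 13 mm farther back than shut.
Start: joints at [-1.364, 0.264, 1.604, -0, 1.274, -0.037], TCP at [0.163, -0.655, 0.206] pointing down, gripper open.
Joint ranges: [-2.63, 2.63], [-0.94, 2.18], [0.31, 2.57], [-1.31, 4.45], [0, 2.66], [-2.55, 2.55]. Speed limits (rad/s): [2.57, 2.57, 3.14, 3.14, 3.14, 3.14].

## Interface

Orientations are given as a rotation vector (axis times angle).
In Python, from workcell import * gives the robot as it stands.
- The arm moves only by the tool play_rows, never from a script. Its arguments are lists of equal length, an entry for each row: "slide": the shift along the tool's x, y, z in cm, a list of three; "delta_rot": the turn, a rotation vector about the tool's x, y, z in rad, a list of three. In form: {"slide": [[x, y, z], ...], "delta_rot": [[wx, wy, wz], ...]}. A call has 1 to 12 rows; each row is the pose to reach, as a shift and turn from the pose measured when the call began, along the tool's axes at that moment; what a row does not reach only later rows make up. A row lasts 1/12 s, in which the tool goes at most 41.7 mm and 7.16 degrees, less where a joint would pass 70% of its speed; a pose out of reach is approached as far as the arm can. A call with a gripper value outside its range is refused whole. "hand" is the opening, from 0 (shut) to 1 (fully open), set as the call begins (left out, the last holds). The fingers move at their own pace and stop on an object; "force" is the grip in N (left out, the last holds). Time passes only in rows, so rows that repeat a pose let the fingers close. It gives the time, the measured TCP pose, the force and the opening at its end, in the units of the state.
- read_state(): the state, without advancing time (a new reading comes with each control period).
- read_camera(name): name is "scene" or "top" or "wrist"; returns a dict with "image" (400x640x3 uint8, red, green, blue), "depth" (400x640 float32, m along the optical axis (not along the pixel's ray), 0 where there is no reading), "fovy" (degrees; the focal length in pixels is half the picture's height over the tangent of half this angle, whatever the lens; pixels are square), "cx", "cy" (the principal point, pixels), "world_from_camera" (4x4, takes a point from camera to world coordinates); the wrist camera has in their place "hand_eye" (4x4, takes a point from camera to tool coordinates, whose origin is the TCP and whose axes are the flange's). Camera axes: x right, y up, looking along -z (the intrinsics and any distortion apply to the point x, -y, -z); pixel columns grow to the right and rows downward; lengths in m; the calibration is good to about 2 mm. A picture is of the moment at which its call begins: read the wrist's pose just before it.
- finish_job(): hands the job in, once; it reports no verdict.
Trained networks look in a picture, given as the dict that the camera call returned (one of the last four; its "shot" number tells which), for a name from the list of things; names that differ only in an ending like _2 or _b are one class to them, and where a whole thing is asked for, a point or a joint stands for the part that bears it (a point fixed in the world has none). Each returns a list of dicts, best first, with "conf" (0 to 1); they miss things now and then, are a little off and sometimes report something else, mostly with a low value. They report only what shows in the picture. A call takes as long as a camera call.
- spot_in(target, picture): "bbox" ([centre column, centre row, width, height] in pixels, round what is visible of it).
- landmark_of(target, picture): "at" ([column, row] in pixels: a listed point, or the origin of a listed thing).
The state is a dict: "time": time; "q": joint angles; "joint_vel": joint speeds; "joint_torque": joint torques, N m; "tool_pos": TCP position; "tcp_rot": TCP orientation; "wrist_force": force on the tool from outside, world axes, zero at the start; "torque": the same for the moment, N m; "width": opening from 0.0 (shut) to 1.0 (fully open).
Only numpy, scipy, OpenCV 4.12 (cv2) and the standard library are available. Lean on these libraries where they do the work, as an engineer would, in place of code of your own. Each camera call takes 0.05 s, during which the arm holds its last target.

## Task

Put the green resin-mounted specimen away in the dry box: lift the box's counterweighted lid past its balance point and let go, so that it rests fully open by itself, then stand the specimen upright on the round orange pad inside. Then lower the lid fully closed, keeping hold of it on the way down so that it does not drop shut, let go, and leave the two black specimens, the bottles and the jar where they are.

Things in the scene. Friction and masses are not known exactly. Their poses are not given: they have to be found in the camera images.
- dry_box: Grey specimen dry box fixed to the bench, 150 (its x) x 190 (its y) mm, with a blue lid; origin at the centre of its underside, x to the back (hinge side), z up. Inner floor at 42 mm, a black rim round it to 52 mm. The lid is a hood 182 mm wide with a 26 mm skirt, hinged at the back; closed, its top is 83 mm above the bench.
- pad (a point): Centre of the top of the round orange pad in the box: 60 mm across, top 47 mm above the bench, 50 mm in front of the hinge axis, over 80 mm free to each side; axes as the box's. The open lid leans over it (its edge 53 mm in front of the hinge, 200 mm up), so a gripper must come from the front, its body leaning back to the robot 30 to 40 degrees from vertical, fingers closing along the box's y.
- lid_hinge (a point): Middle of the lid's hinge axis at the back of the box, 60 mm above the bench; the axis runs along the box's y. A dark counterweight rod (26 mm thick, 164 mm long, along y) stands above it on stalks with the lid closed, top 151 mm above the bench, and swings down behind the box as the lid opens, to 100 mm behind the hinge. It need not be touched.
- lid_bar (a point): Middle of the steel grab bar before the lid: round, 12 mm thick, along the box's y, straight for 88 mm between two arms; 40 mm free between it and the lid's front skirt. Moves and turns with the lid; it may turn between gripping fingers. Lid closed: 190 mm in front of the hinge axis and 10 mm above it (70 mm above the bench), that is at (-118, 0, 70) mm in the box's frame.
- lid (a joint): Lid angle in rad: 0 closed, 1.25 fully open against its stop. The hinge swings freely: below about 0.85 the lid falls shut by its weight (about 1 N at the bar), beyond that the counterweight tips it over and holds it open at 1.25.
- green_specimen_mid (a point): Centre, half-way up, of the green resin-mounted specimen: an upright cylinder 31 mm across and 24 mm high with a metal disc in its top; z up. Weighs about 20 g. Stands on the bench in a loose row with the two black ones, in any of the three places.
- black_specimen_a_mid (a point): Centre of a black specimen, 31 mm across, 18 mm high, standing on the bench. Leave it alone.
- black_specimen_b_mid (a point): Centre of a black specimen, 31 mm across, 21 mm high, standing on the bench. Leave it alone.
- etchant_bottle: White bottle with a red cap, 48 mm across, 115 mm high; origin at its underside. Leave it alone.
- swab_jar: Clear jar of cotton swabs, 68 mm across, 82 mm high; origin at its underside. Leave it alone.
- cleaner_bottle: Brown bottle with a black cap, 54 mm across, 132 mm high, at the left; origin at its underside. Leave it alone.

How it is judged:
On the way, in this order (a step that is already met when the one before it is completed fails the run):
1. the lid rests fully open by itself, the robot not touching it (value of joint lid above 1.18 rad and velocity of joint lid between -0.05 and 0.05 rad/s and contact force between each of the fingers, the arm and dry_box below 0.1 N), for 0.3 s.
2. the green specimen stands upright on the pad, let go, the lid still open (value of joint lid above 1.18 rad and horizontal distance between green_specimen_mid and pad below 0.018 m and z of green_specimen_mid in the frame of pad between 0.008 and 0.016 m and angle between green_specimen_mid's own z axis and vertical below 0.15 rad and contact force between the fingers and green_specimen below 0.1 N), for 0.2 s.
At the end, for the whole second after the job is handed in: The lid is fully closed (under 0.03 rad) and at rest, the robot off it, and the green specimen stands upright (within 0.15 rad) and at rest on the orange pad, its axis within 18 mm of the pad's centre (value of joint lid below 0.03 rad and horizontal distance between green_specimen_mid and pad below 0.018 m and z of green_specimen_mid in the frame of pad between 0.008 and 0.016 m and angle between green_specimen_mid's own z axis and vertical below 0.15 rad and velocity of joint lid between -0.05 and 0.05 rad/s and contact force between each of the fingers, the arm and dry_box below 0.1 N and linear speed of green_specimen below 0.02 m/s); the robot touches nothing.
It fails at once if the lid drops shut (closes faster than 1.8 rad/s within the last 0.5 rad) (value of joint lid below 0.5 rad and velocity of joint lid below -1.8 rad/s).
It fails at once if a black specimen moved by more than 20 mm (distance of any of black_specimen_a_mid, black_specimen_b_mid from where it was at the start of the episode above 0.02 m).
It fails at once if a bottle or the jar moved by more than 20 mm (distance of any of etchant_bottle, swab_jar, cleaner_bottle from where it was at the start of the episode above 0.02 m).
It also fails if it takes over 66 s, if anything falls off the work surface, if the arm or the gripper's body presses on something with over 40 N, if the wrist force passes 120 N, or if a joint passes its speed limit or range.

## Working session

There is one attempt and no reset: what is moved stays moved. The work goes in short steps, Python scripts to look and compute and a tool call to move; the robot and the scene stay as the last step left them, time stands still between calls to the robot, and variables do not carry over. Pictures are saved under pics/ and viewed, and the job is handed in when it is done.

Besides the shell and the picture viewer there is one more tool, called by a JSON object that holds its "api" and its "payload", one argument or row to a line. play_rows: Moves the arm, as the interface text tells. Its arguments: {"type":"object","properties":{"slide":{"type":"array"},"delta_rot":{"type":"array"},"hand":{"type":"number"},"force":{"type":"number"}},"required":["slide","delta_rot"]}

```bash
ls; mkdir -p pics
cat > h.py <<'E'
from workcell import *
import numpy as np, cv2
from scipy.spatial.transform import Rotation as R
def save(p,n): cv2.imwrite('pics/'+n+'.png',cv2.cvtColor(p['image'],cv2.COLOR_RGB2BGR))
def T_of(p,st=None):
    if 'world_from_camera' in p: return np.array(p['world_from_camera'])
    T=np.eye(4);T[:3,:3]=R.from_rotvec(st['tcp_rot']).as_matrix();T[:3,3]=st['tool_pos']
    return T@np.array(p['hand_eye'])
def f_of(p): return 200/np.tan(np.radians(p['fovy'])/2)
def ray(p,uv,st=None):
    T=T_of(p,st);f=f_of(p)
    d=np.array([(uv[0]-p['cx'])/f,-(uv[1]-p['cy'])/f,-1.])
    return T[:3,3],T[:3,:3]@d
def at_z(p,uv,z,st=None):
    o,d=ray(p,uv,st);return o+d*(z-o[2])/d[2]
def at_depth(p,uv,st=None):
    o,d=ray(p,uv,st);u,v=int(round(uv[0])),int(round(uv[1]))
    return o+d*p['depth'][v,u]
def proj(p,X,st=None):
    T=np.linalg.inv(T_of(p,st));c=T[:3,:3]@np.array(X)+T[:3,3];f=f_of(p)
    return p['cx']+f*c[0]/-c[2],p['cy']-f*c[1]/-c[2]
E
python3 - <<'E'
from h import *
s=read_state();print(s)
for c in['scene','top']:
    p=read_camera(c);save(p,c+'0');print(c,p.keys(),p['fovy'],p['cx'],p['cy'],p['world_from_camera'], {k:v for k,v in p.items() if 'dist' in k or k=='lens'})
    for n in['dry_box','pad','lid_hinge','lid_bar','green_specimen_mid','black_specimen_a_mid','etchant_bottle','swab_jar','cleaner_bottle']:
        for r in landmark_of(n,p)[:3]: 
            print(n,r, at_depth(p,r['at']).round(3))
E
```

```text
pics
{'time': 0.0, 'q': array([-1.36389845e+00,  2.64773014e-01,  1.60536635e+00,  1.15947066e-05,
        1.27373561e+00, -3.69095085e-02]), 'joint_vel': array([ 9.44783068e-04,  7.55835868e-06, -4.38113155e-04, -1.21998660e-04,
        8.63810920e-04, -4.88863234e-04]), 'joint_torque': array([-3.35186676e-03, -5.15122819e+01, -3.67311466e+01, -3.71333945e-04,
        1.30593919e-02, -5.60365578e-06]), 'tool_pos': array([ 0.16277638, -0.65425697,  0.20435287]), 'tcp_rot': array([-3.11602121e+00, -3.81741962e-01,  2.86787903e-04]), 'wrist_force': array([ 0.9775342 , -0.96268443,  0.13405042]), 'torque': array([-0.03390414,  0.05056515, -0.01918045]), 'width': 0.9998940375887984}
scene dict_keys(['image', 'depth', 'fovy', 'cx', 'cy', 'world_from_camera', 'shot']) 53.11309616128627 319.8723324045078 195.0671058495642 [[-0.81450305  0.33570993 -0.47316342  0.05525087]
 [-0.580116   -0.48123864  0.65717182  0.80512995]
 [-0.00708541  0.80975812  0.58672104  0.74691732]
 [ 0.          0.          0.          1.        ]] {}
dry_box {'at': [320.6, 215.5], 'conf': 0.74} [0.537 0.133 0.081]

[... 1207 characters left out ...]
49.7], 'conf': 0.33} [0.457 0.414 0.092]
lid_hinge {'at': [319.3, 187.8], 'conf': 0.7} [0.658 0.07  0.084]
lid_bar {'at': [325.5, 240.2], 'conf': 0.8} [0.491 0.051 0.004]
green_specimen_mid {'at': [442.2, 213.1], 'conf': 0.51} [ 0.58  -0.345  0.027]
green_specimen_mid {'at': [402.9, 172.1], 'conf': 0.41} [ 0.715 -0.21   0.06 ]
black_specimen_a_mid {'at': [383.9, 220.2], 'conf': 0.55} [ 0.557 -0.148  0.017]
etchant_bottle {'at': [402.8, 174.9], 'conf': 0.65} [ 0.708 -0.212  0.045]
etchant_bottle {'at': [380.3, 165.2], 'conf': 0.49} [ 0.745 -0.139  0.032]
swab_jar {'at': [380.0, 164.9], 'conf': 0.83} [ 0.746 -0.137  0.032]
cleaner_bottle {'at': [215.4, 251.0], 'conf': 0.87} [0.453 0.407 0.081]
```

View pics/scene0.png

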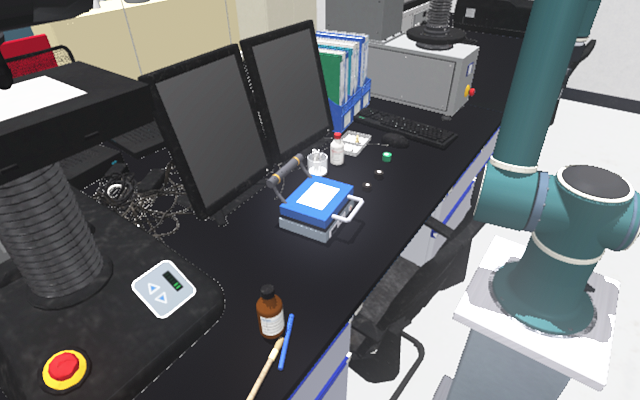

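View pics/top0.png

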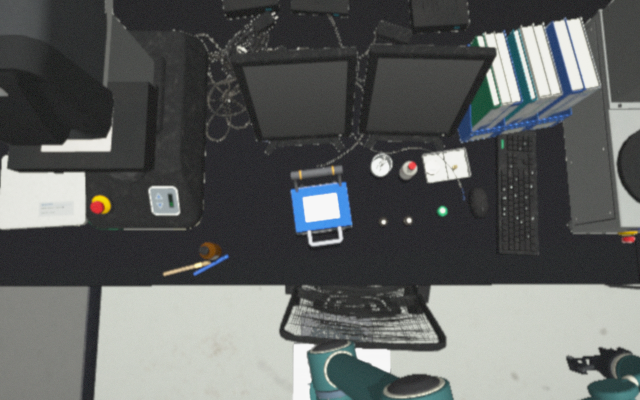

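The top view shows the box at about (321,205) with the bar at (325,238), the green specimen at (442,211), the blacks at (383,221) and (408,220), and the jar and bottle behind at (381,165) and (408,170). Next I'll measure the box pose.

Run:
```python
from h import *
for c in['top','scene']:
    p=read_camera(c);im=p['image'].astype(int);D=p['depth']
    T=T_of(p);f=f_of(p)
    v,u=np.mgrid[:400,:640]
    P=np.stack([(u-p['cx'])/f*D,-(v-p['cy'])/f*D,-D],-1)@T[:3,:3].T+T[:3,3]
    np.save('/tmp/P'+c,P)
    lab=(abs(P[...,2]-.083)<.008)&(P[...,0]>.45)&(P[...,0]<.75)&(abs(P[...,1]-.06)<.16)
    xy=P[lab][:,:2]
    r=cv2.minAreaRect((xy*1000).astype(np.float32));print(c,'lid',lab.sum(),r,P[lab][:,2].mean(),np.median(xy,axis=0))
    g=(im[...,1]>im[...,0]+40)&(im[...,1]>im[...,2]+15)&(P[...,2]<.06)&(P[...,0]>.4)&(P[...,0]<.7)&(P[...,1]<-.05)&(P[...,1]>-.45)
    print('green',g.sum(),u[g].mean(),v[g].mean(),P[g].mean(0),P[g].min(0),P[g].max(0), at_z(p,(u[g].mean(),v[g].mean()),.018))
    # bar
    b=(im.min(-1)>140)&(P[...,0]>.38)&(P[...,0]<.54)&(abs(P[...,1]-.06)<.1)
    b=(im.min(-1)>110)&(abs(u-(325 if c=='top' else 350))<22)&(abs(v-(238 if c=='top' else 209))<14)
    print('bar px',b.sum(),P[b].mean(0))
    save(dict(image=cv2.resize(p['image'][130:270,250:490],(720,420),interpolation=cv2.INTER_CUBIC)),c+'crop')
```

```text
top lid 2455 ((571.3870849609375, 61.898441314697266), (196.2661895751953, 182.5865020751953), 8.236241340637207) 0.08289523676298081 [0.5912377  0.06483636]
green 75 442.05333333333334 211.09333333333333 [ 0.5878278  -0.34735982  0.01546389] [ 0.57166023 -0.37007952 -0.0055089 ] [ 0.60801531 -0.32908121  0.03277903] [ 0.5874815  -0.34666848  0.018     ]
bar px 288 [0.4951222  0.05351349 0.06421925]
scene lid 2071 ((574.576416015625, 64.15618896484375), (195.37939453125, 185.84815979003906), 7.135890007019043) 0.08200304054445287 [0.58974635 0.07851877]
green 71 386.5633802816901 156.64788732394365 [ 0.58700264 -0.34581985  0.01313655] [ 0.57263234 -0.40440168 -0.00342482] [ 0.62465187 -0.32481473  0.02588818] [ 0.5834066  -0.33801096  0.018     ]
bar px 407 [0.50601785 0.04738711 0.06148796]
```

```bash
ls pics
```

```text
scene0.png
scenecrop.png
top0.png
topcrop.png
```

View pics/topcrop.png

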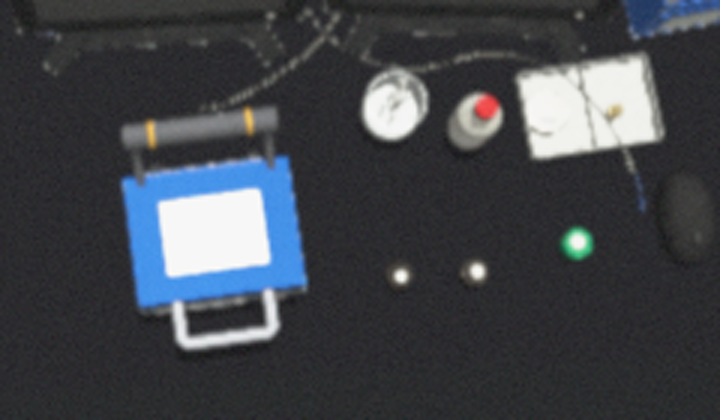

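View pics/scenecrop.png

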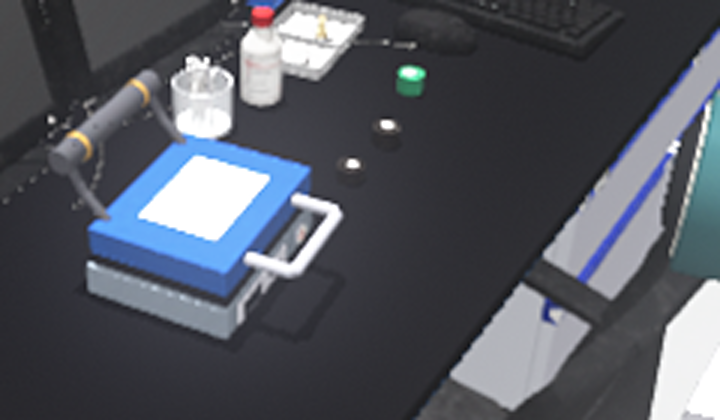

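```bash
cat >> h.py <<'E'
def tool(s=None):
    s=s or read_state();return np.array(s['tool_pos']),R.from_rotvec(s['tcp_rot'])
def rel(pos,rot,s=None):
    p,r=tool(s); d=r.inv().apply(np.array(pos)-p)*100; w=(r.inv()*rot).as_rotvec()
    print('slide cm',d.round(2),'rot',w.round(3),'rows pos',np.linalg.norm(d)/4.17,'rows rot',np.linalg.norm(w)/.125)
    return d,w
def down(yaw,tilt=0,jaw='x'):
    """tool z = down tilted forward along box x by tilt; tool y along box x-ish ('x') or box y ('y')"""
    bx=np.array([np.cos(yaw),np.sin(yaw),0]);by=np.array([-np.sin(yaw),np.cos(yaw),0])
    z=np.sin(tilt)*bx+np.cos(tilt)*np.array([0,0,-1.])
    y=by if jaw=='y' else np.cross(z,by)*-1 if False else np.cross(by,z)
    return R.from_matrix(np.stack([np.cross(y,z),y,z],1))
E
python3 - <<'E'
from h import *
p0,r0=tool();print(r0.as_matrix().round(3))
from scipy.optimize import least_squares
# mask blue/white lid & rod in top
p=read_camera('top');im=p['image'].astype(int)
hsv=cv2.cvtColor(p['image'],cv2.COLOR_RGB2HSV)
v,u=np.mgrid[:400,:640]
m=((im[...,2]>120)&(im[...,2]>im[...,0]+50)&(abs(u-321)<40)&(abs(v-205)<35)).astype(np.uint8)
c=max(cv2.findContours(m,0,1)[0],key=cv2.contourArea)
h=cv2.convexHull(c);X=np.array([at_z(p,q[0],.083)[:2] for q in h])*1000
print('lid',cv2.minAreaRect(X.astype(np.float32)))
b=(im.min(-1)>95)&(abs(u-325)<22)&(v>228)&(v<248)&(m==0)
ys,xs=np.nonzero(b)
sel=ys>=238
X=np.array([at_z(p,(a,bb),.070)[:2] for a,bb in zip(xs,ys)])*1000
print('bar',X.min(0),X.max(0)); 
r=cv2.minAreaRect(X.astype(np.float32));print(r)
for n,yw in(('y7.5 jaw x',.13),):
    for dy in(0,np.pi):
        rr=R.from_rotvec([0,0,dy])*down(yw,0,'x'); print(rr.as_matrix().round(2)); rel([.45,.045,.26],rr)
    rel([.45,.045,.26],down(yw,0,'y'))
p=read_camera('wrist');save(p,'w0');print(p['hand_eye'],p['fovy'])
E
```

```text
[[ 0.97   0.241  0.   ]
 [ 0.241 -0.97  -0.   ]
 [ 0.     0.    -1.   ]]
lid ((596.0345458984375, 65.59305572509766), (147.39242553710938, 186.69107055664062), 7.574046611785889)
bar [468.36406448  -6.53316033] [523.6976354  120.91889313]
((496.7001953125, 56.6389274597168), (51.63044357299805, 125.26055908203125), 5.481134414672852)
[[ 0.13 -0.99  0.  ]
 [-0.99 -0.13 -0.  ]
 [ 0.    0.   -1.  ]]
slide cm [ 44.76 -61.    -5.43] rot [ 0.    -0.     1.685] rows pos 18.190783612826095 rows rot 13.47669176513605
[[-0.13  0.99  0.  ]
 [ 0.99  0.13  0.  ]
 [ 0.    0.   -1.  ]]
slide cm [ 44.76 -61.    -5.43] rot [ 0.     0.    -1.457] rows pos 18.190783612826095 rows rot 11.656049467884262
slide cm [ 44.76 -61.    -5.43] rot [ 0.     0.    -3.028] rows pos 18.190783612826095 rows rot 24.22242007996994
[[-8.59200185e-04  9.60622249e-01  2.77856359e-01  7.09335876e-02]
 [ 9.99999623e-01  8.60122391e-04  1.18576215e-04  5.23208913e-04]
 [-1.25083526e-04  2.77856356e-01 -9.60622626e-01 -1.68448512e-01]
 [ 0.00000000e+00  0.00000000e+00  0.00000000e+00  1.00000000e+00]] 67.14323171542878
```

View pics/w0.png

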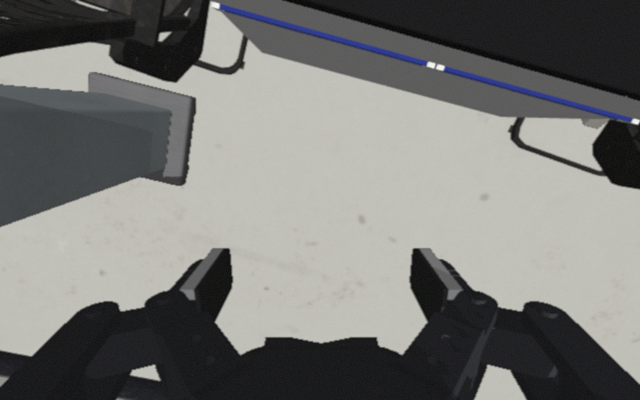

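Run:
```python
from h import *
rr=R.from_rotvec([0,0,np.pi])*down(.132,0,'x')
rel([.42,-.33,.25],R.from_rotvec([0,0,.6])*tool()[1])
rel([.455,.05,.22],rr)
```

```text
slide cm [ 32.79 -25.34  -4.43] rot [-0.  -0.  -0.6] rows pos 9.994390832818121 rows rot 4.8
slide cm [ 45.36 -61.37  -1.43] rot [-0.    -0.    -1.459] rows pos 18.303831666397073 rows rot 11.672158515738674
```

{"api": "play_rows", "payload": {
  "slide": [
    [32.8,-25.3,-4.4],
    [32.8,-25.3,-4.4],
    [32.8,-25.3,-4.4],
    [32.8,-25.3,-4.4],
    [32.8,-25.3,-4.4],
    [32.8,-25.3,-4.4],
    [32.8,-25.3,-4.4],
    [32.8,-25.3,-4.4],
    [45.4,-61.4,-1.4],
    [45.4,-61.4,-1.4],
    [45.4,-61.4,-1.4],
    [45.4,-61.4,-1.4]
  ],
  "delta_rot": [
    [0,0,-0.1],
    [0,0,-0.2],
    [0,0,-0.3],
    [0,0,-0.4],
    [0,0,-0.5],
    [0,0,-0.6],
    [0,0,-0.7],
    [0,0,-0.8],
    [0,0,-0.9],
    [0,0,-1.0],
    [0,0,-1.1],
    [0,0,-1.2]
  ],
  "hand": 0.5
}}

```text
time: 2.2
tool_pos: [0.4006, -0.2299, 0.2333]
tcp_rot: [2.353, 2.081, 0.001]
wrist_force: [0.1, -0.5, -0.3]
width: 0.492
```

Run:
```python
from h import *
s=read_state();print(s['q'].round(2),s['tool_pos'])
rr=R.from_rotvec([0,0,np.pi])*down(.132,0,'x')
rel([.455,.05,.22],rr)
```

```text
[-0.58 -0.17  2.    0.    1.3  -0.45] [ 0.40061843 -0.22989711  0.23325236]
slide cm [28.44  1.98  1.32] rot [ 0.001  0.    -0.254] rows pos 6.8450578560771955 rows rot 2.035132189078552
```

{"api": "play_rows", "payload": {
  "slide": [
    [28.4,2.0,1.3],
    [28.4,2.0,1.3],
    [28.4,2.0,1.3],
    [28.4,2.0,1.3],
    [28.4,2.0,1.3],
    [28.4,2.0,1.3],
    [28.4,2.0,1.3],
    [28.4,2.0,1.3],
    [28.4,2.0,1.3],
    [28.4,2.0,1.3]
  ],
  "delta_rot": [
    [0,0,-0.08],
    [0,0,-0.16],
    [0,0,-0.25],
    [0,0,-0.25],
    [0,0,-0.25],
    [0,0,-0.25],
    [0,0,-0.25],
    [0,0,-0.25],
    [0,0,-0.25],
    [0,0,-0.25]
  ],
  "hand": 0.5
}}

```text
time: 3.03
tool_pos: [0.455, 0.0494, 0.2203]
tcp_rot: [2.073, 2.359, -0.0]
wrist_force: [-0.6, -0.9, 0.3]
width: 0.5
```

Run:
```python
from h import *
s=read_state();print(s['time'],s['q'].round(2),s['tool_pos'],s['joint_vel'].round(2))
p=read_camera('wrist');save(p,'w1')
for n in ['lid_bar']:
    for r in landmark_of(n,p): print(n,r,at_z(p,r['at'],.07,s),at_depth(p,r['at'],s))
```

```text
3.0333 [ 0.05 -0.17  2.03 -0.    1.28 -0.07] [0.45501663 0.04944941 0.22026401] [-0.04 -0.01  0.   -0.    0.    0.  ]
lid_bar {'at': [344.1, 181.8], 'conf': 0.75} [0.48093263 0.04936892 0.07      ] [0.48026098 0.05073022 0.07623098]
```

View pics/w1.png

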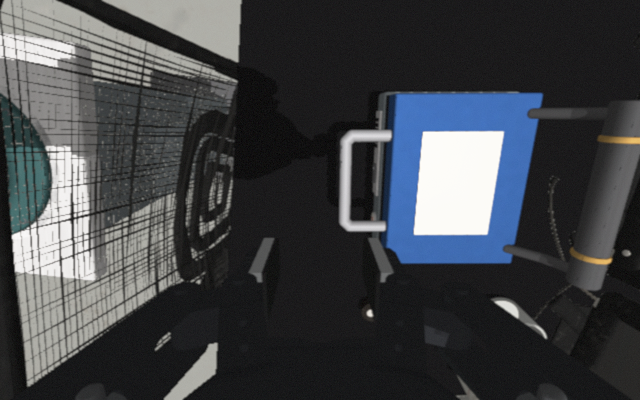

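Run:
```python
from h import *
rr=R.from_rotvec([0,0,np.pi])*down(.132,0,'x')
rel([.480,.050,.12],rr);rel([.480,.050,.058],rr)
```

```text
slide cm [-0.15  2.48 10.03] rot [ 0.001  0.001 -0.006] rows pos 2.4790269541096523 rows rot 0.0476386707951579
slide cm [-0.14  2.48 16.23] rot [ 0.001  0.001 -0.006] rows pos 3.938245301502129 rows rot 0.0476386707951579
```

{"api": "play_rows", "payload": {
  "slide": [
    [-0.1,2.5,4],
    [-0.1,2.5,8],
    [-0.1,2.5,11],
    [-0.1,2.5,13],
    [-0.1,2.5,14.5],
    [-0.1,2.5,15.5],
    [-0.1,2.5,16.2],
    [-0.1,2.5,16.2],
    [-0.1,2.5,16.2]
  ],
  "delta_rot": [
    [0,0,0],
    [0,0,0],
    [0,0,0],
    [0,0,0],
    [0,0,0],
    [0,0,0],
    [0,0,0],
    [0,0,0],
    [0,0,0]
  ],
  "hand": 0.5
}}

```text
time: 3.88
tool_pos: [0.4807, 0.0499, 0.0589]
tcp_rot: [2.077, 2.355, 0.001]
wrist_force: [0.4, -0.4, 0.6]
width: 0.502
```

{"api": "play_rows", "payload": {
  "slide": [
    [0,0,0],
    [0,0,0],
    [0,0,0],
    [0,0,0],
    [0,0,0],
    [0,0,0]
  ],
  "delta_rot": [
    [0,0,0],
    [0,0,0],
    [0,0,0],
    [0,0,0],
    [0,0,0],
    [0,0,0]
  ],
  "hand": 0.0,
  "force": 20
}}

```text
time: 4.38
tool_pos: [0.4808, 0.05, 0.0592]
tcp_rot: [2.077, 2.355, 0.001]
wrist_force: [0.0, 0.2, 0.5]
width: 0.003
```

Run:
```python
from h import *
s=read_state();print(s['time'],s['q'].round(2),s['tool_pos'],s['wrist_force'],s['torque'],s['width'])
p=read_camera('wrist');save(p,'w2')
p0,r0=tool(s)
print(r0.as_matrix().round(3))
bx=np.array([np.cos(.132),np.sin(.132),0])
for th in np.arange(0.1,1.26,.115):
    c,sn=np.cos(th),np.sin(th)
    # back = 190->  d
    d=190*c-10*sn; h=190*sn+10*c
    D=bx*(190-d)/1000+np.array([0,0,(h-10)/1000])
    print(round(th,2),(r0.inv().apply(D)*100).round(2))
```

```text
4.3833 [ 0.05  0.04  2.15 -0.    0.95 -0.07] [0.48082422 0.04997242 0.05915592] [0.02791206 0.15011582 0.53823133] [ 0.02011161 -0.05398698  0.00325512] 0.0028544473512336853
[[-0.125  0.992  0.002]
 [ 0.992  0.125 -0.001]
 [-0.001  0.002 -1.   ]]
0.1 [-0.    0.2  -1.89]
0.22 [ 0.    0.66 -4.03]
0.33 [ 0.    1.36 -6.1 ]
0.45 [ 0.01  2.3  -8.08]
0.56 [ 0.01  3.45 -9.93]
0.68 [  0.02   4.81 -11.64]
0.79 [  0.03   6.36 -13.19]
0.91 [  0.04   8.08 -14.54]
1.02 [  0.05   9.94 -15.69]
1.14 [  0.06  11.92 -16.62]
1.25 [  0.08  13.99 -17.32]
```

View pics/w2.png

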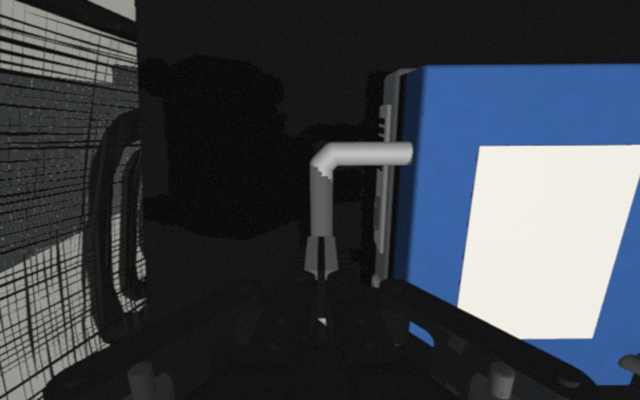

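Run:
```python
from h import *
s=read_state()
p=read_camera('wrist')
for uv in[(322,175),(322,190),(322,210),(322,230),(322,245),(314,262),(332,262),(322,285),(380,154)]: print(uv,at_depth(p,uv,s).round(4), at_z(p,uv,.07,s).round(3))
p=read_camera('scene');save(dict(image=cv2.resize(p['image'][150:260,260:430],(680,440),interpolation=cv2.INTER_CUBIC)),'s2')
```

```text
(322, 175) [0.477  0.0887 0.0766] [0.477 0.087 0.07 ]
(322, 190) [0.478  0.0807 0.0762] [0.478 0.079 0.07 ]
(322, 210) [0.4793 0.0701 0.0767] [0.48  0.068 0.07 ]
(322, 230) [0.4808 0.0583 0.0754] [0.481 0.056 0.07 ]
(322, 245) [0.4805 0.0601 0.0984] [0.482 0.047 0.07 ]
(314, 262) [0.4771 0.0598 0.1152] [0.479 0.036 0.07 ]
(332, 262) [0.4844 0.0611 0.1158] [0.489 0.037 0.07 ]
(322, 285) [0.4812 0.0539 0.1221] [0.486 0.021 0.07 ]
(380, 154) [0.5044 0.1029 0.0767] [0.506 0.102 0.07 ]
```

View pics/s2.png

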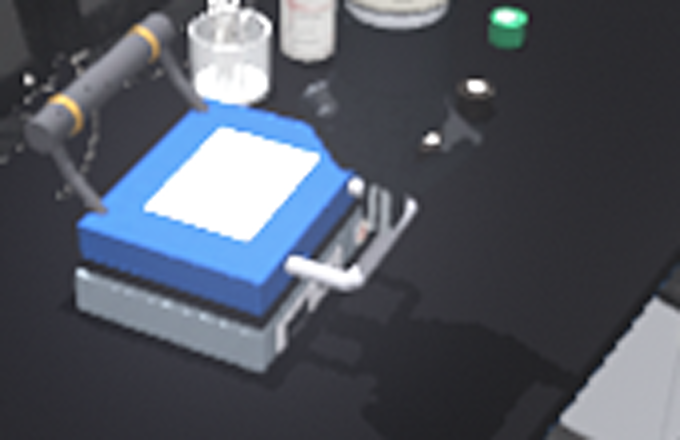

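Run:
```python
from h import *
im=cv2.imread('pics/w2.png')[120:340,240:420].astype(float)
im=255*(im/255)**.45
cv2.imwrite('pics/w2c.png',cv2.resize(im.astype(np.uint8),(720,590)[:1]+(590,),interpolation=cv2.INTER_CUBIC))
p=read_camera('scene');im=p['image'][130:240,300:430,::-1].astype(float);im=255*(im/255)**.45
cv2.imwrite('pics/s2c.png',cv2.resize(im.astype(np.uint8),(700,590),interpolation=cv2.INTER_CUBIC))
```

```text
(no output)
```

View pics/w2c.png

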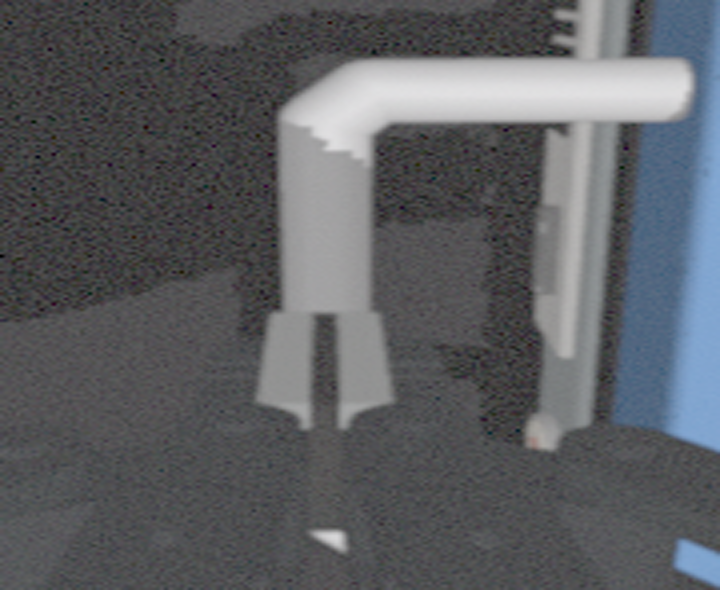

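View pics/s2c.png

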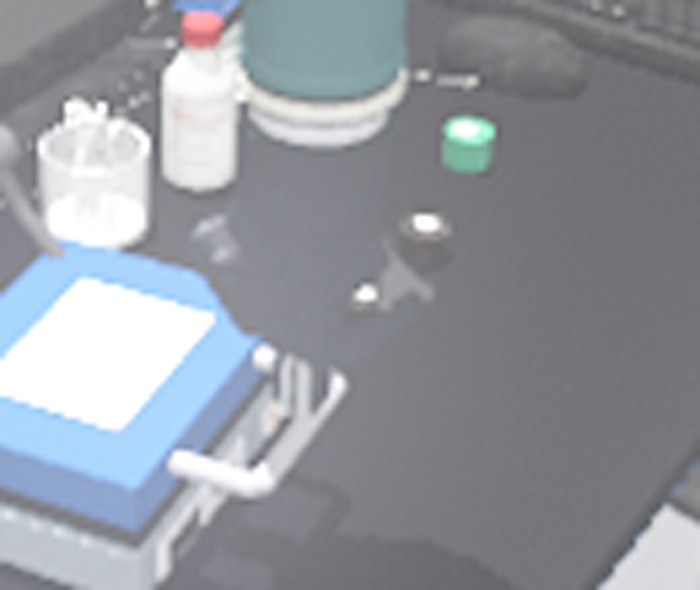

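Run:
```python
from h import *
s=read_state()
p=read_camera('wrist')
for r in range(228,290,4):
    print(r,[at_depth(p,(c,r),s).round(3).tolist() for c in(300,314,322,331,345)])
```

```text
228 [[0.467, 0.028, 0.001], [0.476, 0.059, 0.076], [0.481, 0.06, 0.076], [0.486, 0.059, 0.072], [0.503, 0.032, 0.0]]
232 [[0.467, 0.024, -0.0], [0.477, 0.056, 0.074], [0.481, 0.058, 0.077], [0.486, 0.057, 0.073], [0.504, 0.029, 0.001]]
236 [[0.468, 0.02, -0.0], [0.476, 0.06, 0.09], [0.48, 0.06, 0.089], [0.485, 0.061, 0.087], [0.504, 0.025, -0.0]]
240 [[0.468, 0.017, 0.001], [0.477, 0.06, 0.094], [0.48, 0.06, 0.093], [0.485, 0.062, 0.095], [0.505, 0.022, 0.0]]
244 [[0.469, 0.014, 0.0], [0.477, 0.06, 0.098], [0.48, 0.061, 0.099], [0.485, 0.061, 0.098], [0.505, 0.018, 0.001]]
248 [[0.47, 0.056, 0.095], [0.477, 0.06, 0.103], [0.48, 0.06, 0.102], [0.484, 0.061, 0.102], [0.492, 0.058, 0.094]]
252 [[0.471, 0.055, 0.098], [0.477, 0.06, 0.107], [0.48, 0.06, 0.106], [0.484, 0.061, 0.106], [0.492, 0.058, 0.098]]
256 [[0.471, 0.055, 0.102], [0.477, 0.06, 0.109], [0.48, 0.06, 0.11], [0.484, 0.061, 0.109], [0.491, 0.058, 0.102]]
260 [[0.471, 0.055, 0.106], [0.477, 0.06, 0.113], [0.48, 0.061, 0.114], [0.484, 0.061, 0.113], [0.491, 0.057, 0.104]]
264 [[0.471, 0.055, 0.11], [0.477, 0.06, 0.118], [0.48, 0.06, 0.116], [0.484, 0.061, 0.117], [0.491, 0.058, 0.109]]
268 [[0.472, 0.055, 0.113], [0.477, 0.06, 0.121], [0.48, 0.061, 0.121], [0.484, 0.061, 0.121], [0.49, 0.058, 0.113]]
272 [[0.472, 0.062, 0.128], [0.477, 0.059, 0.122], [0.48, 0.06, 0.122], [0.484, 0.062, 0.125], [0.488, 0.064, 0.128]]
276 [[0.472, 0.062, 0.131], [0.477, 0.061, 0.129], [0.481, 0.058, 0.122], [0.483, 0.062, 0.128], [0.488, 0.064, 0.131]]
280 [[0.472, 0.062, 0.133], [0.477, 0.062, 0.132], [0.481, 0.056, 0.122], [0.483, 0.062, 0.131], [0.488, 0.063, 0.133]]
284 [[0.472, 0.061, 0.134], [0.477, 0.061, 0.134], [0.481, 0.054, 0.122], [0.483, 0.062, 0.134], [0.488, 0.062, 0.134]]
288 [[0.473, 0.06, 0.136], [0.477, 0.06, 0.134], [0.481, 0.053, 0.122], [0.483, 0.062, 0.136], [0.488, 0.063, 0.137]]
```

The fingers shut at width 0.003 without the bar. Wrist depth puts the fingertips at z≈0.088, above the bar top at 0.076, so the tips are about 28 mm behind the stated TCP rather than 8 mm ahead. I'll reopen, go about 38 mm deeper and check again.

{"api": "play_rows", "payload": {
  "slide": [
    [0,0,0],
    [0,0,0],
    [0,0,0],
    [0,0,0.5],
    [0,0,1.5],
    [0,0,2.5],
    [0,0,3.2],
    [0,0,3.6],
    [0,0,3.6],
    [0,0,3.6]
  ],
  "delta_rot": [
    [0,0,0],
    [0,0,0],
    [0,0,0],
    [0,0,0],
    [0,0,0],
    [0,0,0],
    [0,0,0],
    [0,0,0],
    [0,0,0],
    [0,0,0]
  ],
  "hand": 0.5
}}

```text
time: 5.47
tool_pos: [0.4802, 0.0499, 0.0222]
tcp_rot: [2.078, 2.355, -0.001]
wrist_force: [0.5, 0.2, 0.1]
width: 0.504
```

Run:
```python
from h import *
s=read_state();print(s['time'],s['q'].round(2),s['tool_pos'],s['wrist_force'],s['width'])
p=read_camera('wrist');im=p['image'][:,:,::-1].astype(float)
cv2.imwrite('pics/w3.png',(255*(im/255)**.45).astype(np.uint8))
```

```text
5.4667 [ 0.05  0.1   2.17 -0.    0.87 -0.07] [0.48022294 0.0498516  0.02224158] [0.53296576 0.19020079 0.12658124] 0.5040075074092247
```

View pics/w3.png

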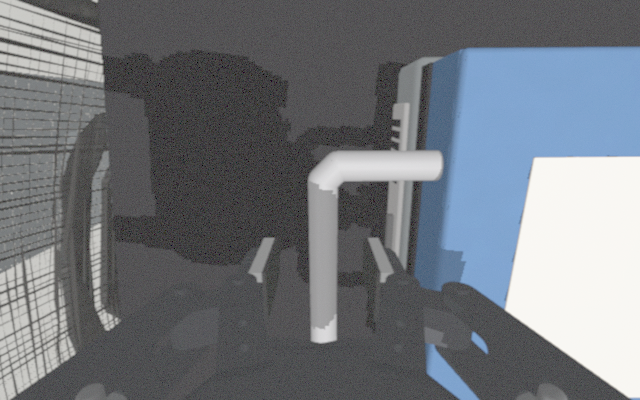

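The bar, at columns 310–338, now runs between the open pads at (262,258) and (380,258). I'll close on it.

{"api": "play_rows", "payload": {
  "slide": [
    [0,0,0],
    [0,0,0],
    [0,0,0],
    [0,0,0],
    [0,0,0]
  ],
  "delta_rot": [
    [0,0,0],
    [0,0,0],
    [0,0,0],
    [0,0,0],
    [0,0,0]
  ],
  "hand": 0.0,
  "force": 25
}}

```text
time: 5.93
tool_pos: [0.4813, 0.0499, 0.0233]
tcp_rot: [2.077, 2.354, 0.002]
wrist_force: [-0.3, -1.0, 1.9]
width: 0.13
```

Run:
```python
from h import *
s=read_state();print(s['time'],s['tool_pos'],s['wrist_force'],s['width'])
p=read_camera('wrist');im=p['image'][:,:,::-1].astype(float)
cv2.imwrite('pics/w4.png',(255*(im/255)**.45).astype(np.uint8))
for r in range(215,290,6):
    print(r,[at_depth(p,(c,r),s).round(3).tolist() for c in(300,310,340,350)])
```

```text
5.9333 [0.48128373 0.04990963 0.02327127] [-0.25417741 -0.98956046  1.9011612 ] 0.129996611074246
215 [[0.468, 0.052, 0.001], [0.474, 0.078, 0.075], [0.494, 0.055, 0.001], [0.501, 0.055, 0.0]]
221 [[0.468, 0.047, 0.001], [0.474, 0.076, 0.074], [0.495, 0.05, -0.0], [0.502, 0.051, 0.0]]
227 [[0.468, 0.042, -0.001], [0.474, 0.073, 0.074], [0.495, 0.046, 0.0], [0.502, 0.047, 0.001]]
233 [[0.473, 0.119, 0.192], [0.475, 0.071, 0.075], [0.496, 0.041, -0.0], [0.503, 0.043, 0.001]]
239 [[0.47, 0.059, 0.057], [0.475, 0.067, 0.074], [0.473, 0.119, 0.192], [0.504, 0.038, -0.001]]
245 [[0.471, 0.059, 0.063], [0.475, 0.065, 0.074], [0.489, 0.061, 0.063], [0.504, 0.034, 0.001]]
251 [[0.471, 0.06, 0.071], [0.476, 0.062, 0.075], [0.489, 0.062, 0.071], [0.495, 0.058, 0.062]]
257 [[0.472, 0.06, 0.076], [0.476, 0.059, 0.074], [0.489, 0.061, 0.075], [0.494, 0.058, 0.068]]
263 [[0.472, 0.059, 0.08], [0.476, 0.056, 0.074], [0.488, 0.061, 0.081], [0.492, 0.062, 0.081]]
269 [[0.472, 0.06, 0.086], [0.477, 0.053, 0.073], [0.488, 0.061, 0.085], [0.492, 0.062, 0.085]]
275 [[0.473, 0.058, 0.087], [0.477, 0.051, 0.074], [0.488, 0.059, 0.086], [0.491, 0.063, 0.092]]
281 [[0.473, 0.059, 0.094], [0.477, 0.047, 0.074], [0.488, 0.057, 0.087], [0.491, 0.063, 0.096]]
287 [[0.473, 0.058, 0.095], [0.478, 0.045, 0.075], [0.488, 0.058, 0.092], [0.49, 0.063, 0.101]]
```

View pics/w4.png

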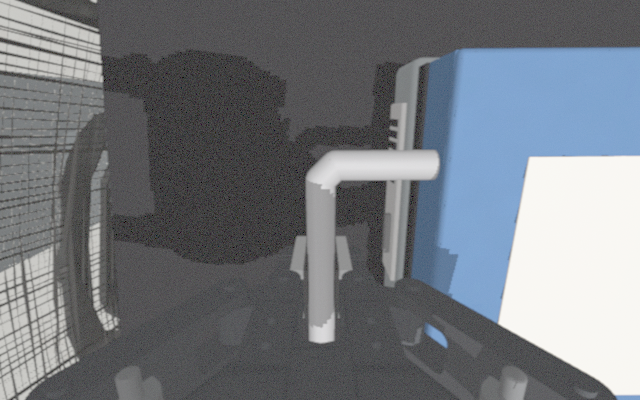

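Run:
```python
import numpy as np
for th in [.05,.12,.2,.29,.38,.47,.56,.65,.74,.83,.92,1.0,1.07,1.13,1.18,1.21,1.23]:
    c,sn=np.cos(th),np.sin(th)
    print(th,[0,round(19-19*c+sn,1),round(-(19*sn+c-1),1)],end=', ')
```

```text
0.05 [0, np.float64(0.1), np.float64(-0.9)], 0.12 [0, np.float64(0.3), np.float64(-2.3)], 0.2 [0, np.float64(0.6), np.float64(-3.8)], 0.29 [0, np.float64(1.1), np.float64(-5.4)], 0.38 [0, np.float64(1.7), np.float64(-7.0)], 0.47 [0, np.float64(2.5), np.float64(-8.5)], 0.56 [0, np.float64(3.4), np.float64(-9.9)], 0.65 [0, np.float64(4.5), np.float64(-11.3)], 0.74 [0, np.float64(5.6), np.float64(-12.5)], 0.83 [0, np.float64(6.9), np.float64(-13.7)], 0.92 [0, np.float64(8.3), np.float64(-14.7)], 1.0 [0, np.float64(9.6), np.float64(-15.5)], 1.07 [0, np.float64(10.8), np.float64(-16.1)], 1.13 [0, np.float64(11.8), np.float64(-16.6)], 1.18 [0, np.float64(12.7), np.float64(-16.9)], 1.21 [0, np.float64(13.2), np.float64(-17.1)], 1.23 [0, np.float64(13.6), np.float64(-17.2)],
```

{"api": "play_rows", "payload": {
  "slide": [
    [0,0.1,-0.9],
    [0,0.3,-2.3],
    [0,0.6,-3.8],
    [0,1.1,-5.4],
    [0,1.7,-7.0],
    [0,2.5,-8.5],
    [0,3.4,-9.9],
    [0,4.5,-11.3],
    [0,5.6,-12.5],
    [0,6.9,-13.7],
    [0,8.3,-14.7],
    [0,9.6,-15.5]
  ],
  "delta_rot": [
    [0,0,0],
    [0,0,0],
    [0,0,0],
    [0,0,0],
    [0,0,0],
    [0,0,0],
    [0,0,0],
    [0,0,0],
    [0,0,0],
    [0,0,0],
    [0,0,0],
    [0,0,0]
  ]
}}

```text
time: 6.98
tool_pos: [0.575, 0.0623, 0.181]
tcp_rot: [-2.078, -2.356, 0.001]
wrist_force: [-3.2, 0.5, 5.0]
width: 0.128
```

Run:
```python
from h import *
s=read_state();print(s['time'],s['tool_pos'],s['wrist_force'],s['width'])
d=(s['tool_pos']-np.array([.4813,.0499,.0233]))*1000
print(d, 'adv',d@[np.cos(.132),np.sin(.132),0])
```

```text
6.9833 [0.5749575  0.0622943  0.18104228] [-3.15212495  0.53415089  5.03214755] 0.12766533179365605
[ 93.65749938  12.3943     157.74228113] adv 94.47403996581748
```

{"api": "play_rows", "payload": {
  "slide": [
    [0,1.3,-0.4],
    [0,2.3,-0.8],
    [0,3.2,-1.1],
    [0,3.8,-1.3],
    [0,3.9,-1.4],
    [0,3.9,-1.4]
  ],
  "delta_rot": [
    [0,0,0],
    [0,0,0],
    [0,0,0],
    [0,0,0],
    [0,0,0],
    [0,0,0]
  ]
}}

```text
time: 7.48
tool_pos: [0.614, 0.0675, 0.1969]
tcp_rot: [2.078, 2.356, 0.0]
wrist_force: [-2.2, 0.1, 8.1]
width: 0.131
```

{"api": "play_rows", "payload": {
  "slide": [
    [0,0,0],
    [0,0,0],
    [0,0,0],
    [0,0,0]
  ],
  "delta_rot": [
    [0,0,0],
    [0,0,0],
    [0,0,0],
    [0,0,0]
  ],
  "hand": 0.5
}}

```text
time: 7.82
tool_pos: [0.6134, 0.0674, 0.1963]
tcp_rot: [-2.078, -2.356, 0.001]
wrist_force: [0.7, 0.5, -0.0]
width: 0.5
```

Run:
```python
from h import *
s=read_state();print(s['time'],s['tool_pos'],s['wrist_force'],s['width'])
p=read_camera('wrist');im=p['image'][:,:,::-1].astype(float)
cv2.imwrite('pics/w5.png',(255*(im/255)**.45).astype(np.uint8))
```

```text
7.8167 [0.61341939 0.06736103 0.19629078] [ 0.70439247  0.49629835 -0.04938698] 0.49984877461057475
```

View pics/w5.png

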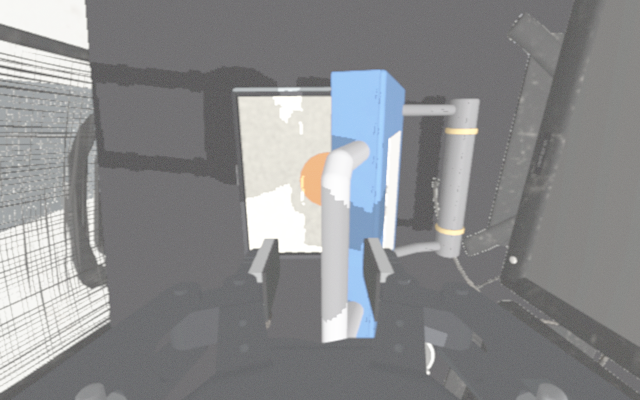

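Run:
```python
from h import *
from scipy.spatial.transform import Slerp
s=read_state()
p=read_camera('wrist')
for uv in [(318,152),(318,207),(300,180),(329,180)]: print(at_z(p,uv,.047,s).round(4))
for r in landmark_of('pad',p)[:2]: print(r,at_z(p,r['at'],.047,s))
for r in landmark_of('lid_bar',p)[:2]: print(r,at_z(p,r['at'],.243,s))
F=lambda yaw,t: down(yaw,t,'y')*R.from_rotvec([0,0,np.pi])
rp=F(-.5,.6);print(rp.as_matrix().round(2))
f=np.array([np.cos(-.5),np.sin(-.5),0]);
pg=np.array([.586,-.344,0])+f*-.042+[0,0,.08]
p0,r0=tool(s)
rel(p0+[0,0,.09],r0,s)
rel(p0+[-.08,-.25,.08],R.from_rotvec([0,0,.5])*r0,s)
rel(pg+[0,0,.1],rp,s); rel(pg,rp,s)
```

```text
[0.6072 0.0959 0.047 ]
[0.6146 0.0357 0.047 ]
[0.5916 0.0636 0.047 ]
[0.6226 0.0675 0.047 ]
{'at': [327.8, 185.1], 'conf': 0.84} [0.62207873 0.06174532 0.047     ]
{'at': [332.6, 274.9], 'conf': 0.68} [0.61948501 0.06682654 0.243     ]
[[ 0.72 -0.48  0.5 ]
 [-0.4  -0.88 -0.27]
 [ 0.56  0.   -0.83]]
slide cm [-0.   -0.01 -9.  ] rot [0. 0. 0.] rows pos 2.1582733812949635 rows rot 0.0
slide cm [-23.8  -11.07  -7.99] rot [-0.  -0.  -0.5] rows pos 6.580538481540643 rows rot 3.9999999999999996
slide cm [-38.01 -11.27   1.64] rot [-0.655  0.336  2.117] rows pos 9.516784538078227 rows rot 17.934502499784063
slide cm [-38.01 -11.27  11.64] rot [-0.655  0.336  2.117] rows pos 9.90933198063285 rows rot 17.934502499784063
```

Run:
```python
from h import *
s=read_state()
rp=down(-.5,.6,'y');print(rp.as_matrix().round(2))
f=np.array([np.cos(-.5),np.sin(-.5),0]);
pg=np.array([.586,-.344,0])+f*-.042+[0,0,.08]
p0,r0=tool(s)
rel(pg+[0,0,.1],rp,s); rel(pg,rp,s)
from scipy.spatial.transform import Slerp
w=(r0.inv()*rp).as_rotvec()
print(w/8)
```

```text
[[-0.72  0.48  0.5 ]
 [ 0.4   0.88 -0.27]
 [-0.56  0.   -0.83]]
slide cm [-38.02 -11.3    1.65] rot [-0.284 -0.554 -0.916] rows pos 9.519053934656249 rows rot 8.859960111714773
slide cm [-38.02 -11.3   11.65] rot [-0.284 -0.554 -0.916] rows pos 9.912687016115601 rows rot 8.859960111714773
[-0.03545455 -0.06928439 -0.11448763]
```

{"api": "play_rows", "payload": {
  "slide": [
    [0,0,-4],
    [0,0,-8],
    [0,0,-9],
    [-4,-1.5,-9],
    [-8,-3,-9],
    [-12,-4,-8],
    [-16,-5,-7],
    [-20,-6.2,-6],
    [-24,-7.5,-5],
    [-28,-8.7,-4],
    [-32,-10,-3],
    [-36,-11,-2]
  ],
  "delta_rot": [
    [0,0,0],
    [0,0,0],
    [0,0,0],
    [0,0,0],
    [-0.035,-0.07,-0.115],
    [-0.07,-0.14,-0.23],
    [-0.105,-0.21,-0.345],
    [-0.14,-0.28,-0.46],
    [-0.175,-0.35,-0.575],
    [-0.21,-0.42,-0.69],
    [-0.245,-0.49,-0.8],
    [-0.284,-0.554,-0.916]
  ],
  "hand": 0.8
}}

```text
time: 9.02
tool_pos: [0.5526, -0.2762, 0.222]
tcp_rot: [0.831, 2.501, -0.173]
wrist_force: [0.8, 0.5, -0.2]
width: 0.8
```

Run:
```python
from h import *
s=read_state();print(s['time'],s['q'].round(2),s['tool_pos'],s['wrist_force'],s['width'])
p=read_camera('wrist');save(p,'w6')
for r in landmark_of('green_specimen_mid',p)[:2]: print(r,at_z(p,r['at'],.012,s),at_depth(p,r['at'],s))
rp=down(-.5,.6,'y')
f=np.array([np.cos(-.5),np.sin(-.5),0]);
pg=np.array([.586,-.344,0])+f*-.042+[0,0,.08]
rel(pg,rp,s)
p=read_camera('scene');save(p,'s6')
```

```text
9.0167 [-0.48 -0.18  2.13 -0.08  0.68 -1.36] [ 0.55255407 -0.2762052   0.22202197] [ 0.81656964  0.48687351 -0.20597541] 0.8001971298255787
{'at': [287.2, 133.7], 'conf': 0.92} [ 0.58732356 -0.34488254  0.012     ] [ 0.58168977 -0.33933082  0.02387898]
slide cm [ 4.72 -4.54 13.48] rot [-0.041 -0.082 -0.131] rows pos 3.593384125146201 rows rot 1.2758628313310205
```

View pics/w6.png

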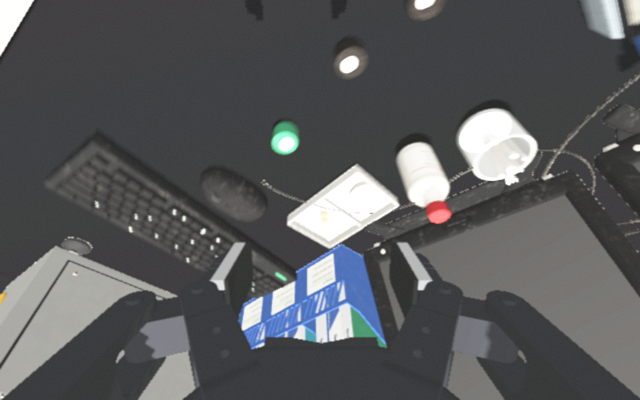

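View pics/s6.png

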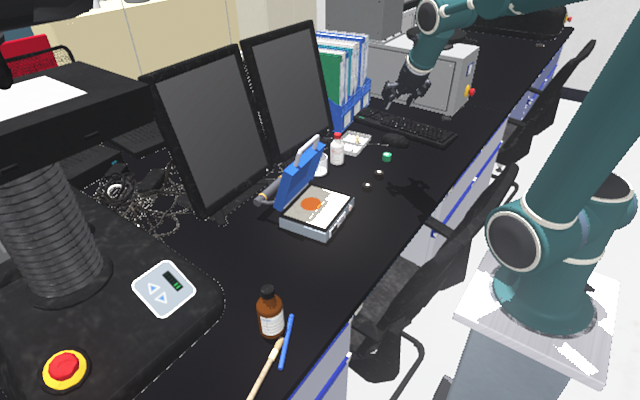

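Run:
```python
from h import *
s=read_state()
rp=down(-.5,.6,'y')
f=np.array([np.cos(-.5),np.sin(-.5),0]);c=np.array([.587,-.345,0])
rel(c+f*-.042+[0,0,.08],rp,s)
rel(c+f*-.008+[0,0,.032],rp,s)
```

```text
slide cm [ 4.38 -4.51 13.52] rot [-0.043 -0.087 -0.14 ] rows pos 3.576768711794927 rows rot 1.3631740523551672
slide cm [ 3.8  -4.22 19.37] rot [-0.043 -0.087 -0.14 ] rows pos 4.839935802438406 rows rot 1.3631740523551672
```

{"api": "play_rows", "payload": {
  "slide": [
    [2,-2,4],
    [4.4,-4.5,7],
    [4.4,-4.5,11],
    [4.4,-4.5,13.5],
    [4.4,-4.5,13.5],
    [4.4,-4.5,13.5]
  ],
  "delta_rot": [
    [-0.02,-0.04,-0.07],
    [-0.043,-0.087,-0.14],
    [-0.043,-0.087,-0.14],
    [-0.043,-0.087,-0.14],
    [-0.043,-0.087,-0.14],
    [-0.043,-0.087,-0.14]
  ],
  "hand": 0.8
}}

```text
time: 9.67
tool_pos: [0.5491, -0.3225, 0.0757]
tcp_rot: [0.635, 2.481, -0.19]
wrist_force: [-1.2, 0.4, 0.2]
width: 0.802
```

Run:
```python
from h import *
s=read_state();print(s['time'],s['q'].round(2),s['tool_pos'],s['wrist_force'],s['width'])
p=read_camera('wrist');save(p,'w7')
for r in landmark_of('green_specimen_mid',p)[:2]: print(r,at_z(p,r['at'],.012,s),at_depth(p,r['at'],s))
im=p['image'].astype(int);v,u=np.mgrid[:400,:640]
g=(im[...,1]>im[...,0]+40)&(im[...,1]>im[...,2]+15)
print(g.sum(),u[g].min(),u[g].max(),v[g].min(),v[g].max())
f=np.array([np.cos(-.5),np.sin(-.5),0]);c=np.array([.587,-.345,0])
rel(c+f*.027+[0,0,-.018],down(-.5,.6,'y'),s)
# tip position in tool coords
f_=f_of(p);H=np.array(p['hand_eye'])
D=p['depth']
P=(np.stack([(u-p['cx'])/f_*D,-(v-p['cy'])/f_*D,-D],-1)@H[:3,:3].T+H[:3,3])*1000
for r in range(225,320,8): print(r,[P[r,c].round(0).tolist() for c in(225,232,240,400,408,415)])
```

```text
9.6667 [-0.61  0.01  2.29  0.24  0.26 -1.89] [ 0.54905583 -0.32252525  0.0756848 ] [-1.18195139  0.39934429  0.189386  ] 0.8018756064428291
{'at': [317.8, 199.0], 'conf': 0.82} [ 0.58709804 -0.3462842   0.012     ] [ 0.57574295 -0.33990011  0.02290741]
{'at': [578.5, 218.1], 'conf': 0.34} [ 0.72686519 -0.14925908  0.012     ] [ 0.71613478 -0.15274189  0.01767194]
1291 264 336 180 332
slide cm [-0.67 -0.18 11.74] rot [ 0.002 -0.008 -0.002] rows pos 2.8202415024836327 rows rot 0.06790472265814695
225 [[-39.0, -96.0, 115.0], [-40.0, -90.0, 117.0], [-41.0, -83.0, 120.0], [-41.0, 80.0, 118.0], [-42.0, 89.0, 120.0], [-41.0, 95.0, 119.0]]
233 [[-44.0, -94.0, 106.0], [-47.0, -89.0, 112.0], [-50.0, -83.0, 119.0], [-53.0, 83.0, 127.0], [-53.0, 92.0, 127.0], [-53.0, 99.0, 127.0]]
241 [[-52.0, -94.0, 103.0], [-54.0, -88.0, 107.0], [-56.0, -82.0, 113.0], [-59.0, 82.0, 120.0], [-66.0, 95.0, 135.0], [-66.0, 102.0, 135.0]]
249 [[-59.0, -93.0, 100.0], [10.0, -40.0, -44.0], [10.0, -36.0, -44.0], [10.0, 35.0, -44.0], [10.0, 39.0, -44.0], [-79.0, 106.0, 143.0]]
257 [[11.0, -41.0, -52.0], [10.0, -38.0, -
[... 317 characters left out ...]
 34.0, -64.0], [10.0, 36.0, -65.0]]
281 [[9.0, -36.0, -69.0], [7.0, -34.0, -65.0], [0.0, -34.0, -55.0], [0.0, 34.0, -54.0], [5.0, 34.0, -62.0], [10.0, 34.0, -71.0]]
289 [[6.0, -36.0, -70.0], [4.0, -34.0, -66.0], [-3.0, -34.0, -56.0], [-4.0, 34.0, -54.0], [3.0, 34.0, -65.0], [7.0, 34.0, -71.0]]
297 [[3.0, -36.0, -69.0], [1.0, -34.0, -67.0], [-6.0, -34.0, -57.0], [-7.0, 34.0, -55.0], [-0.0, 34.0, -65.0], [3.0, 35.0, -71.0]]
305 [[15.0, -28.0, -92.0], [-3.0, -35.0, -67.0], [-9.0, -34.0, -57.0], [-10.0, 34.0, -56.0], [-3.0, 34.0, -66.0], [15.0, 27.0, -92.0]]
313 [[16.0, -27.0, -96.0], [17.0, -24.0, -98.0], [-212.0, -118.0, 207.0], [-212.0, 115.0, 207.0], [17.0, 24.0, -97.0], [16.0, 26.0, -97.0]]
```

View pics/w7.png

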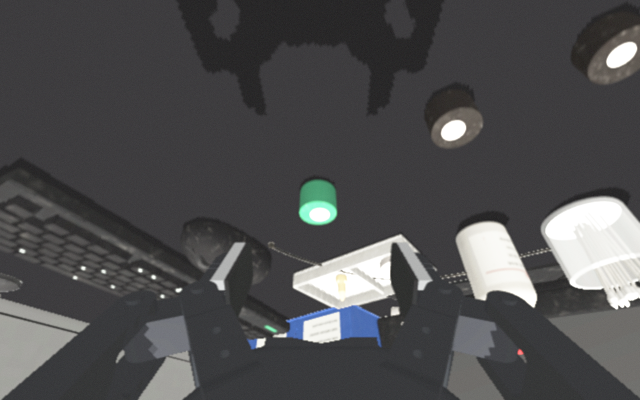

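Run:
```python
from h import *
s=read_state()
f=np.array([np.cos(-.5),np.sin(-.5),0]);c=np.array([.587,-.3455,0])
rp=down(-.5,.53,'y');z=rp.as_matrix()[:,2]
G=c+f*.0246+[0,0,-.020]
for k in(.06,.03,.01,0): rel(G-k*z,rp,s)
```

```text
slide cm [ 0.03 -0.17  6.16] rot [0.001 0.073 0.   ] rows pos 1.4786719912552795 rows rot 0.5873896035859778
slide cm [ 0.25 -0.18  9.16] rot [0.001 0.073 0.   ] rows pos 2.196777234592585 rows rot 0.5873896035859778
slide cm [ 0.4  -0.18 11.15] rot [0.001 0.073 0.   ] rows pos 2.675907814238008 rows rot 0.5873896035859778
slide cm [ 0.47 -0.18 12.15] rot [0.001 0.073 0.   ] rows pos 2.915533002327428 rows rot 0.5873896035859778
```

{"api": "play_rows", "payload": {
  "slide": [
    [0,-0.1,2],
    [0,-0.2,4],
    [0,-0.2,6.2],
    [0.1,-0.2,7.7],
    [0.2,-0.2,9.2],
    [0.3,-0.2,10.3],
    [0.4,-0.2,11.2],
    [0.5,-0.2,11.9],
    [0.5,-0.2,12.1],
    [0.5,-0.2,12.1],
    [0.5,-0.2,12.1]
  ],
  "delta_rot": [
    [0,0.03,0],
    [0,0.06,0],
    [0,0.073,0],
    [0,0.073,0],
    [0,0.073,0],
    [0,0.073,0],
    [0,0.073,0],
    [0,0.073,0],
    [0,0.073,0],
    [0,0.073,0],
    [0,0.073,0]
  ],
  "hand": 0.65
}}

```text
time: 10.68
tool_pos: [0.6087, -0.3573, -0.0185]
tcp_rot: [0.647, 2.539, -0.175]
wrist_force: [0.3, 0.3, 0.3]
width: 0.651
```

Run:
```python
from h import *
s=read_state();print(s['time'],s['q'].round(2),s['tool_pos'],s['wrist_force'],s['width'])
p=read_camera('wrist');save(p,'w8')
f=np.array([np.cos(-.5),np.sin(-.5),0]);c=np.array([.587,-.3455,0])
rp=down(-.5,.53,'y');G=c+f*.0246+[0,0,-.020];rel(G,rp,s)
```

```text
10.6833 [-0.59  0.31  2.14  0.28  0.17 -1.93] [ 0.60867496 -0.35733988 -0.01849288] [0.25333835 0.2867943  0.3233864 ] 0.6505631719458089
slide cm [ 0.08 -0.    0.12] rot [0.001 0.002 0.001] rows pos 0.036218072642169086 rows rot 0.01924553920612216
```

View pics/w8.png

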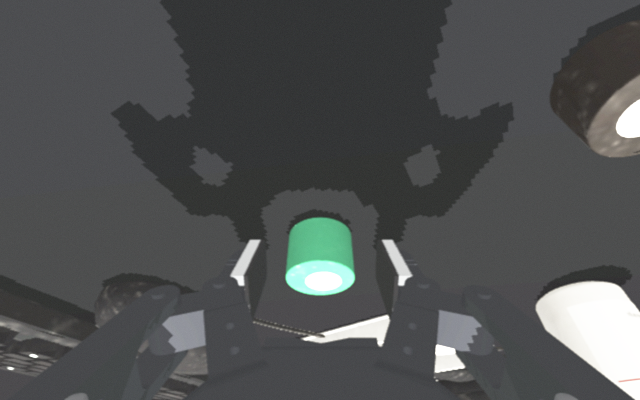

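The specimen, at (320,258), is centred between the pads at columns 245 and 395. I'll close.

{"api": "play_rows", "payload": {
  "slide": [
    [0,0,0],
    [0,0,0],
    [0,0,0],
    [0,0,0],
    [0,0,0],
    [0,0,0]
  ],
  "delta_rot": [
    [0,0,0],
    [0,0,0],
    [0,0,0],
    [0,0,0],
    [0,0,0],
    [0,0,0]
  ],
  "hand": 0,
  "force": 25
}}

```text
time: 11.23
tool_pos: [0.6088, -0.3577, -0.0178]
tcp_rot: [0.647, 2.538, -0.176]
wrist_force: [-3.1, 1.9, 6.1]
width: 0.349
```

Run:
```python
from h import *
s=read_state();print(s['time'],s['q'].round(2),s['tool_pos'].round(4),s['wrist_force'],s['width'])
p=read_camera('wrist');save(p,'w9')
H=np.array(p['hand_eye']);f_=f_of(p);v,u=np.mgrid[:400,:640];D=p['depth']
P=(np.stack([(u-p['cx'])/f_*D,-(v-p['cy'])/f_*D,-D],-1)@H[:3,:3].T+H[:3,3])*1000
for r in range(225,300,8): print(r,[P[r,c].round(0).tolist() for c in(270,278,284,320,356,362)])
```

```text
11.2333 [-0.59  0.31  2.14  0.28  0.17 -1.93] [ 0.6088 -0.3577 -0.0178] [-3.0831931   1.91296845  6.0942513 ] 0.3493684332779653
225 [[16.0, -25.0, -30.0], [17.0, -21.0, -32.0], [17.0, -18.0, -31.0], [20.0, -0.0, -40.0], [16.0, 17.0, -30.0], [16.0, 20.0, -30.0]]
233 [[11.0, -26.0, -27.0], [70.0, 0.0, -168.0], [11.0, -19.0, -27.0], [18.0, -0.0, -43.0], [11.0, 18.0, -27.0], [11.0, 21.0, -28.0]]
241 [[5.0, -26.0, -24.0], [10.0, -21.0, -35.0], [10.0, -18.0, -36.0], [15.0, -0.0, -46.0], [10.0, 17.0, -36.0], [10.0, 19.0, -36.0]]
249 [[6.0, -24.0, -36.0], [11.0, -19.0, -45.0], [10.0, -17.0, -44.0], [13.0, -0.0, -51.0], [10.0, 16.0, -44.0], [10.0, 18.0, -44.0]]
257 [[10.0, -22.0, -52.0], [70.0, 0.0, -168.0], [10.0, -16.0, -51.0], [11.0, -0.0, -54.0], [10.0, 15.0, -52.0], [10.0, 17.0, -52.0]]
265 [[10.0, -21.0, -59.0], [11.0, -17.0, -59.0], [9.0, -15.0, -56.0], [7.0, -0.0, -53.0], [7.0, 15.0, -52.0], [11.0, 16.0, -60.0]]
273 [[11.0, -19.0, -66.0], [9.0, -17.0, -63.0], [6.0, -15.0, -58.0], [1.0, -0.0, -49.0], [4.0, 15.0, -54.0], [10.0, 16.0, -65.0]]
281 [[11.0, -19.0, -71.0], [6.0, -17.0, -64.0], [2.0, -15.0, -58.0], [-4.0, -0.0, -47.0], [1.0, 15.0, -55.0], [6.0, 16.0, -63.0]]
289 [[12.0, -17.0, -78.0], [3.0, -17.0, -65.0], [-1.0, -15.0, -59.0], [-12.0, -1.0, -41.0], [-3.0, 15.0, -55.0], [2.0, 16.0, -64.0]]
297 [[12.0, -17.0, -83.0], [0.0, -17.0, -66.0], [-4.0, -15.0, -59.0], [-52.0, -1.0, 10.0], [-7.0, 15.0, -56.0], [-2.0, 16.0, -63.0]]
```

View pics/w9.png

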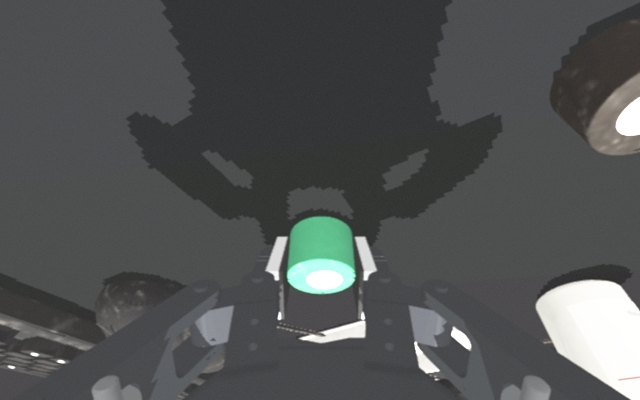

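Run:
```python
from h import *
s=read_state()
rp=down(.132,.53,'y');z=rp.as_matrix()[:,2];f=np.array([np.cos(.132),np.sin(.132),0])
P=np.array([.620,.067,.047]);G=P+f*.025+[0,0,.0307-.047]
p0,r0=tool(s)
rel(p0+[0,0,.1],r0,s); rel(p0+[-.04,.06,.18],r0,s);rel(G-.16*z+[-.03,-.15,.05],R.from_rotvec([0,0,-.25])*rp,s);rel(G-.16*z,rp,s)
```

```text
slide cm [-5.08  0.01 -8.61] rot [0. 0. 0.] rows pos 2.398081534772183 rows rot 0.0
slide cm [ -3.65   3.36 -18.75] rot [0. 0. 0.] rows pos 4.6500526210228585 rows rot 0.0
slide cm [  4.62  19.93 -30.17] rot [-0.193  0.003 -0.329] rows pos 8.742341831572107 rows rot 3.0490114764193703
slide cm [ 11.08  34.53 -28.17] rot [-0.319  0.003 -0.544] rows pos 11.012365193603351 rows rot 5.048973342029567
```

{"api": "play_rows", "payload": {
  "slide": [
    [-0.8,0,-1.4],
    [-2,0,-3.4],
    [-3.5,0,-6],
    [-4.5,1,-9.2],
    [-4.3,2.5,-12.5],
    [-3.8,4.5,-15.8],
    [-2.8,7,-19],
    [-1.2,10,-22],
    [0.6,13,-25],
    [2.5,16.2,-27.8],
    [4.6,19.5,-29.5],
    [6.5,23,-29.5]
  ],
  "delta_rot": [
    [0,0,0],
    [0,0,0],
    [0,0,0],
    [0,0,0],
    [0,0,0],
    [-0.03,0,-0.05],
    [-0.06,0,-0.1],
    [-0.09,0,-0.16],
    [-0.12,0,-0.21],
    [-0.15,0,-0.26],
    [-0.19,0,-0.33],
    [-0.22,0,-0.38]
  ]
}}

```text
time: 12.28
tool_pos: [0.5387, -0.0674, 0.209]
tcp_rot: [0.074, 2.602, -0.026]
wrist_force: [2.1, 0.1, -0.6]
width: 0.354
```

Run:
```python
from h import *
s=read_state();print(s['time'],s['q'].round(2),s['tool_pos'],s['wrist_force'],s['width'])
rp=down(.132,.53,'y');z=rp.as_matrix()[:,2];f=np.array([np.cos(.132),np.sin(.132),0])
P=np.array([.620,.067,.047]);G=P+f*.025+[0,0,.0307-.047]
rel(G-.16*z,rp,s)
```

```text
12.2833 [-0.23 -0.35  2.29  0.13  0.68 -1.82] [ 0.53872286 -0.06740266  0.2090172 ] [ 2.06491203  0.09297698 -0.56379129] 0.35359286375899535
slide cm [ 0.45 12.85  4.36] rot [-0.101  0.008 -0.161] rows pos 3.2557591517641247 rows rot 1.5227694657689677
```

{"api": "play_rows", "payload": {
  "slide": [
    [0,3.3,1],
    [0.2,6.6,2],
    [0.4,9.8,3.4],
    [0.5,12,4.2],
    [0.5,12.8,4.4],
    [0.5,12.8,4.4],
    [0.5,12.8,4.4]
  ],
  "delta_rot": [
    [-0.03,0,-0.05],
    [-0.06,0,-0.1],
    [-0.1,0.01,-0.16],
    [-0.1,0.01,-0.16],
    [-0.1,0.01,-0.16],
    [-0.1,0.01,-0.16],
    [-0.1,0.01,-0.16]
  ]
}}

```text
time: 12.87
tool_pos: [0.564, 0.0597, 0.1676]
tcp_rot: [-0.173, 2.609, 0.047]
wrist_force: [-0.0, -0.4, 0.3]
width: 0.349
```

Run:
```python
from h import *
s=read_state();print(s['time'],s['q'].round(2),s['tool_pos'],s['wrist_force'],s['width'])
p=read_camera('wrist');save(p,'w10')
for r in landmark_of('pad',p)[:2]: print(r,at_z(p,r['at'],.047,s))
im=p['image'].astype(int);v,u=np.mgrid[:400,:640]
o=((im[...,0]>150)&(im[...,0]>im[...,2]+80)&(im[...,1]<im[...,0]-40)).astype(np.uint8)
c=max(cv2.findContours(o,0,1)[0],key=cv2.contourArea);X=np.array([at_z(p,q[0],.047,s)[:2] for q in c])
print(X.min(0),X.max(0),cv2.minEnclosingCircle((X*1000).astype(np.float32)))
H=np.array(p['hand_eye']);f_=f_of(p);D=p['depth']
for n in ['green_specimen_mid']:
    for r in landmark_of(n,p)[:1]: print(r)
rp=down(.132,.53,'y');z=rp.as_matrix()[:,2];f=np.array([np.cos(.132),np.sin(.132),0])
P=np.array([.620,.067,.047]);G=P+f*.025+[0,0,.0307-.047]
for k in(.03,.01,0):rel(G-k*z,rp,s)
p=read_camera('scene');save(dict(image=cv2.resize(p['image'][100:270,240:500],(780,510))),'s10')
```

```text
12.8667 [ 0.03 -0.25  2.29  0.1   0.58 -1.74] [0.56396146 0.0596581  0.16756722] [-0.01751625 -0.37742558  0.31524144] 0.3491858524192332
{'at': [318.9, 171.8], 'conf': 0.72} [0.62097392 0.06467075 0.047     ]
[0.58873299 0.03814882] [0.64940157 0.09597677] ((619.173828125, 66.56117248535156), 30.515180587768555)
{'at': [321.7, 255.1], 'conf': 0.64}
slide cm [-1.500e-01 -1.000e-02  1.293e+01] rot [ 0.    -0.003 -0.   ] rows pos 3.1008353309248253 rows rot 0.020646283996494996
slide cm [-1.500e-01 -1.000e-02  1.493e+01] rot [ 0.    -0.003 -0.   ] rows pos 3.5804352964270327 rows rot 0.020646283996494996
slide cm [-1.600e-01 -1.000e-02  1.593e+01] rot [ 0.    -0.003 -0.   ] rows pos 3.820236817857947 rows rot 0.020646283996494996
```

View pics/w10.png

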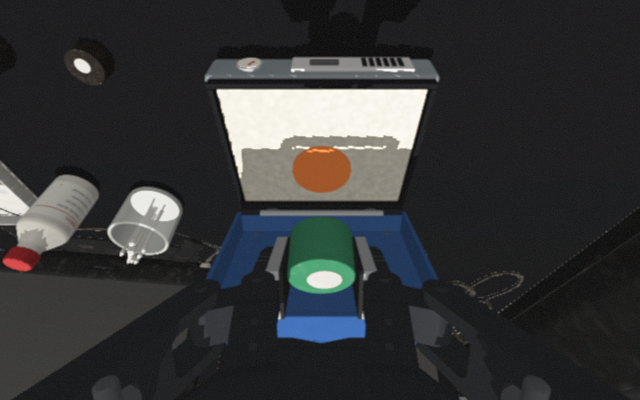

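View pics/s10.png

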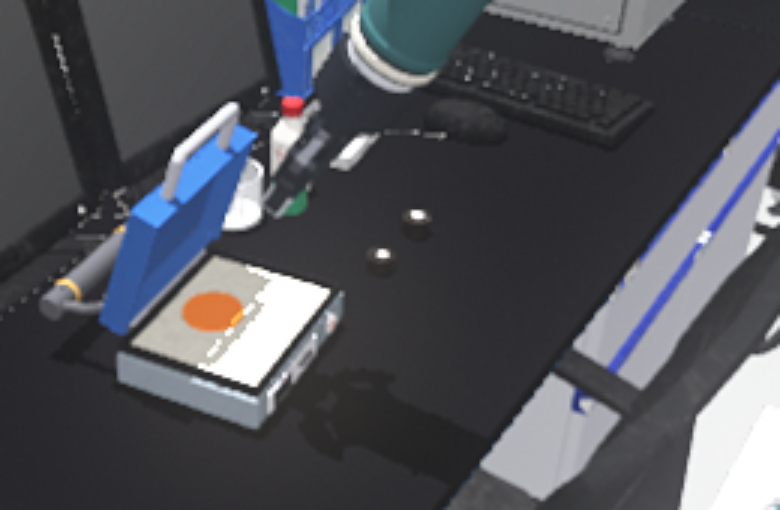

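Pad circle measured at (0.619, 0.067) with radius 30.5 mm, matching the plan. The specimen is held straight at (321,255). Descending along the tool axis.

{"api": "play_rows", "payload": {
  "slide": [
    [0,0,3],
    [0,0,6.5],
    [0,0,9.5],
    [-0.1,0,12],
    [-0.1,0,13.8],
    [-0.2,0,14.9],
    [-0.2,0,15.5],
    [-0.2,0,15.8],
    [-0.2,0,15.8],
    [-0.2,0,15.8]
  ],
  "delta_rot": [
    [0,0,0],
    [0,0,0],
    [0,0,0],
    [0,0,0],
    [0,0,0],
    [0,0,0],
    [0,0,0],
    [0,0,0],
    [0,0,0],
    [0,0,0]
  ]
}}

```text
time: 13.9
tool_pos: [0.6458, 0.0684, 0.0342]
tcp_rot: [-0.168, 2.607, 0.046]
wrist_force: [0.2, 0.4, -0.4]
width: 0.352
```

Run:
```python
from h import *
s=read_state();print(s['time'],s['q'].round(2),s['tool_pos'],s['wrist_force'],s['width'])
p=read_camera('wrist');save(p,'w11')
rp=down(.132,.53,'y');f=np.array([np.cos(.132),np.sin(.132),0])
P=np.array([.6195,.067,.047]);G=P+f*.025+[0,0,-.0178]
rel(G,rp,s)
```

```text
13.9 [ 0.04  0.12  2.24  0.18  0.25 -1.82] [0.64580693 0.06843142 0.03416011] [ 0.18055037  0.3613257  -0.3916246 ] 0.35222136614764576
slide cm [0.36 0.2  0.36] rot [-0.002  0.    -0.003] rows pos 0.13218291618226188 rows rot 0.027021316605755456
```

View pics/w11.png

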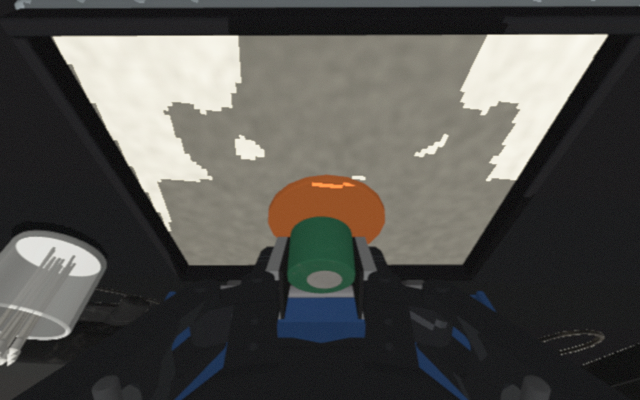

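{"api": "play_rows", "payload": {
  "slide": [
    [0.15,0.1,0.15],
    [0.3,0.2,0.3],
    [0.36,0.2,0.36],
    [0.38,0.2,0.38],
    [0.38,0.2,0.38]
  ],
  "delta_rot": [
    [0,0,0],
    [0,0,0],
    [0,0,0],
    [0,0,0],
    [0,0,0]
  ]
}}

```text
time: 14.37
tool_pos: [0.6441, 0.0705, 0.0292]
tcp_rot: [-0.168, 2.606, 0.046]
wrist_force: [-0.1, -0.5, -0.2]
width: 0.35
```

Run:
```python
from h import *
s=read_state();print(s['time'],s['q'].round(2),s['tool_pos'],s['wrist_force'],s['width'])
rp=down(.132,.53,'y');f=np.array([np.cos(.132),np.sin(.132),0])
P=np.array([.6195,.067,.047]);G=P+f*.025+[0,0,-.0178]
rel(G,rp,s)
```

```text
14.3667 [ 0.05  0.13  2.24  0.18  0.24 -1.81] [0.64407805 0.07046786 0.02921617] [-0.13643482 -0.46412989 -0.20241005] 0.34998056657465837
slide cm [-0.01 -0.02  0.01] rot [-0.001  0.001 -0.003] rows pos 0.0065036287944278594 rows rot 0.024621610512624115
```

{"api": "play_rows", "payload": {
  "slide": [
    [0.05,0,0.09],
    [0.1,0,0.17],
    [0.1,0,0.17]
  ],
  "delta_rot": [
    [0,0,0],
    [0,0,0],
    [0,0,0]
  ]
}}

```text
time: 14.62
tool_pos: [0.6456, 0.0706, 0.0292]
tcp_rot: [-0.168, 2.603, 0.046]
wrist_force: [-3.4, -0.5, 7.8]
width: 0.353
```

Contact at 7.8 N. I'll back off about 1 mm, then release.

{"api": "play_rows", "payload": {
  "slide": [
    [-0.03,0,-0.05],
    [-0.03,0,-0.05]
  ],
  "delta_rot": [
    [0,0,0],
    [0,0,0]
  ]
}}

```text
time: 14.78
tool_pos: [0.6462, 0.0706, 0.0305]
tcp_rot: [-0.168, 2.601, 0.046]
wrist_force: [0.7, 0.3, -0.1]
width: 0.35
```

{"api": "play_rows", "payload": {
  "slide": [
    [0,0,0],
    [0,0,0],
    [0,0,0],
    [0,0,0]
  ],
  "delta_rot": [
    [0,0,0],
    [0,0,0],
    [0,0,0],
    [0,0,0]
  ],
  "hand": 0.6
}}

```text
time: 15.12
tool_pos: [0.646, 0.0706, 0.0302]
tcp_rot: [-0.168, 2.602, 0.046]
wrist_force: [0.1, -0.1, 0.1]
width: 0.603
```

Run:
```python
from h import *
s=read_state();print(s['time'],s['q'].round(2),s['tool_pos'],s['wrist_force'],s['width'])
p=read_camera('wrist');save(p,'w12')
```

```text
15.1167 [ 0.05  0.13  2.24  0.18  0.24 -1.82] [0.64600955 0.07064321 0.03016348] [ 0.05209649 -0.0853327   0.13814574] 0.603183634259222
```

View pics/w12.png

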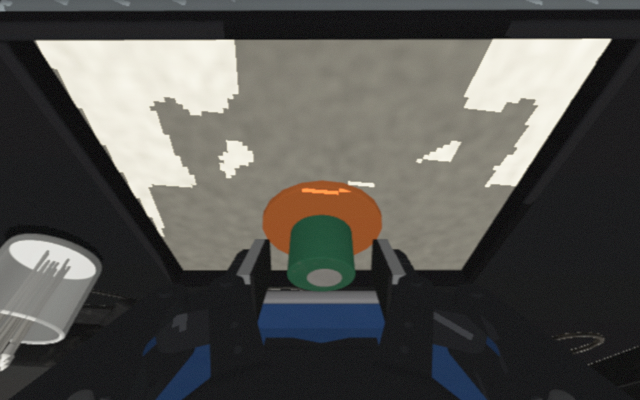

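{"api": "play_rows", "payload": {
  "slide": [
    [0,0,-1],
    [0,0,-3],
    [0,0,-6],
    [0,0,-9.5],
    [0,0,-13],
    [0,0,-15],
    [0,0,-15],
    [0,0,-15]
  ],
  "delta_rot": [
    [0,0,0],
    [0,0,0],
    [0,0,0],
    [0,0,0],
    [0,0,0],
    [0,0,0],
    [0,0,0],
    [0,0,0]
  ],
  "hand": 0.6
}}

```text
time: 15.83
tool_pos: [0.5708, 0.0607, 0.1617]
tcp_rot: [-0.168, 2.597, 0.045]
wrist_force: [0.2, -0.1, 0.5]
width: 0.603
```

Run:
```python
from h import *
s=read_state();print(s['time'],s['q'].round(2),s['tool_pos'],s['wrist_force'],s['width'])
p=read_camera('wrist');save(p,'w13')
im=p['image'].astype(int);v,u=np.mgrid[:400,:640]
o=((im[...,0]>90)&(im[...,0]>im[...,2]+60)&(im[...,1]<im[...,0]-40)).astype(np.uint8)
c=max(cv2.findContours(o,0,1)[0],key=cv2.contourArea);X=np.array([at_z(p,q[0],.047,s)[:2] for q in c])
print(X.min(0),X.max(0),cv2.minEnclosingCircle((X*1000).astype(np.float32)))
for r in landmark_of('green_specimen_mid',p)[:1]: print(r,at_z(p,r['at'],.059,s))
# metal disc at z=.071
d=((im.min(-1)>110)&(abs(u-321)<40)&(abs(v-185)<45)).astype(np.uint8)
g=((im[...,1]>im[...,0]+20)&(im[...,1]>im[...,2]+10)&(abs(u-321)<60)&(v>120)&(v<240))
print(g.sum(),u[g].min(),u[g].max(),v[g].min(),v[g].max())
```

```text
15.8333 [ 0.03 -0.23  2.29  0.1   0.54 -1.74] [0.57082212 0.06073846 0.16173943] [ 0.16901621 -0.12310869  0.47377536] 0.6034632032110819
[0.58792992 0.03784931] [0.64354588 0.0961539 ] ((618.29052734375, 66.86430358886719), 30.44120216369629)
{'at': [322.1, 177.3], 'conf': 0.9} [0.62062161 0.06772262 0.059     ]
853 306 337 161 199
```

View pics/w13.png

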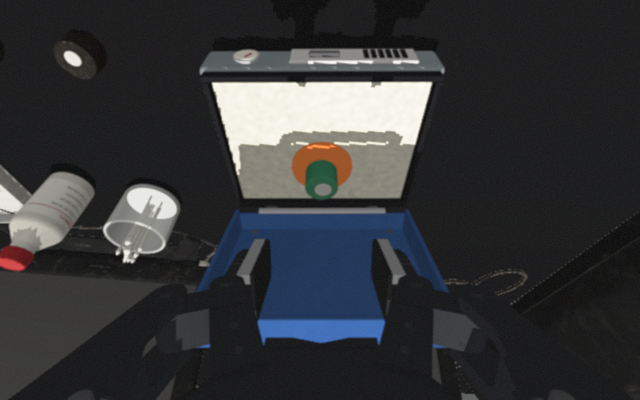

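Specimen at (0.6206, 0.0677) against the pad centre at (0.618, 0.067), so about 2–3 mm off, upright, with the lid still open. Next I'll regrip the bar.

Run:
```python
from h import *
s=read_state();p0,r0=tool(s)
rr=R.from_rotvec([0,0,np.pi])*down(.132,0,'x')
rel(p0+[-.08,-.01,.10],r0,s);rel([.50,.05,.30],rr,s);rel([.56,.06,.30],rr,s);rel([.62,.068,.28],rr,s)
```

```text
slide cm [  1.85   0.04 -12.71] rot [0. 0. 0.] rows pos 3.080391505675091 rows rot 0.0
slide cm [ -1.15  -0.18 -15.77] rot [0.418 0.419 1.527] rows pos 3.7931416303386296 rows rot 13.100378413446707
slide cm [ -6.39   0.05 -12.68] rot [0.418 0.419 1.527] rows pos 3.4049730473294013 rows rot 13.100378413446707
slide cm [-10.58   0.07  -7.88] rot [0.418 0.419 1.527] rows pos 3.1634943651454157 rows rot 13.100378413446707
```

{"api": "play_rows", "payload": {
  "slide": [
    [0.6,0,-3.5],
    [1.2,0,-7.5],
    [1.8,0,-11.5],
    [0.5,0,-14],
    [-1.1,-0.2,-15.7],
    [-1.1,-0.2,-15.7],
    [-1.1,-0.2,-15.7],
    [-1.1,-0.2,-15.7],
    [-1.1,-0.2,-15.7],
    [-1.1,-0.2,-15.7],
    [-1.1,-0.2,-15.7],
    [-1.1,-0.2,-15.7]
  ],
  "delta_rot": [
    [0,0,0],
    [0,0,0],
    [0.03,0.03,0.11],
    [0.06,0.06,0.22],
    [0.09,0.09,0.33],
    [0.12,0.12,0.44],
    [0.15,0.15,0.56],
    [0.18,0.18,0.67],
    [0.21,0.21,0.78],
    [0.24,0.24,0.89],
    [0.27,0.27,1.0],
    [0.3,0.3,1.11]
  ],
  "hand": 0.5
}}

```text
time: 16.93
tool_pos: [0.4998, 0.0501, 0.2966]
tcp_rot: [1.462, 2.6, 0.016]
wrist_force: [0.0, 0.2, 0.0]
width: 0.5
```

Run:
```python
from h import *
s=read_state();p0,r0=tool(s);print(s['time'],s['q'].round(2),p0,s['wrist_force'])
rr=R.from_rotvec([0,0,np.pi])*down(.132,0,'x')
rel([.55,.06,.30],rr,s);rel([.60,.066,.29],rr,s)
```

```text
16.9333 [ 0.11 -0.21  1.93 -0.09  1.28 -0.41] [0.4997731  0.05013841 0.29655651] [0.01900173 0.24771143 0.03757352]
slide cm [-1.77  4.81  0.31] rot [0.114 0.113 0.413] rows pos 1.2302532583736572 rows rot 3.5442481072403202
slide cm [-3.67  9.27  1.97] rot [0.114 0.113 0.413] rows pos 2.438509300022497 rows rot 3.5442481072403202
```

{"api": "play_rows", "payload": {
  "slide": [
    [0,0,0],
    [-0.9,2.4,0],
    [-1.8,4.8,0],
    [-2.7,7,0],
    [-3.6,9.1,0.2],
    [-3.7,9.3,0.3],
    [-3.7,9.3,0.3]
  ],
  "delta_rot": [
    [0.03,0.03,0.11],
    [0.06,0.06,0.22],
    [0.09,0.09,0.33],
    [0.114,0.113,0.413],
    [0.114,0.113,0.413],
    [0.114,0.113,0.413],
    [0.114,0.113,0.413]
  ],
  "hand": 0.5
}}

```text
time: 17.52
tool_pos: [0.5986, 0.067, 0.3029]
tcp_rot: [-2.067, -2.36, 0.007]
wrist_force: [-0.6, 0.4, -0.5]
width: 0.503
```

Run:
```python
from h import *
s=read_state();p0,r0=tool(s);print(s['time'],s['q'].round(2),p0,s['wrist_force'])
p=read_camera('wrist');save(p,'w14')
for r in landmark_of('lid_bar',p)[:2]: print(r,at_z(p,r['at'],.243,s),at_depth(p,r['at'],s))
rr=R.from_rotvec([0,0,np.pi])*down(.132,0,'x')
rel([.62,.068,.27],rr,s);rel([.62,.068,.196],rr,s)
```

```text
17.5167 [ 0.07  0.09  1.63 -0.    1.43 -0.06] [0.59857669 0.06698772 0.30286293] [-0.59752836  0.39382841 -0.48361536]
{'at': [345.9, 206.3], 'conf': 0.73} [0.61872352 0.06724392 0.243     ] [0.61791754 0.06925751 0.24964587]
slide cm [-0.18  2.16  3.27] rot [-0.006 -0.     0.   ] rows pos 0.9410614183111136 rows rot 0.047706947881122834
slide cm [-0.18  2.2  10.67] rot [-0.006 -0.     0.   ] rows pos 2.6137623768366174 rows rot 0.047706947881122834
```

View pics/w14.png

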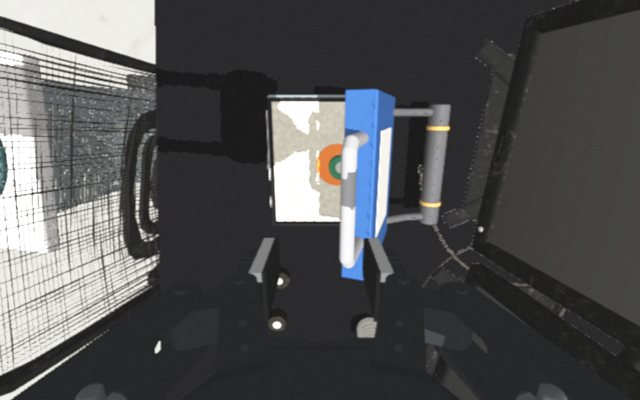

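The bar is at (348,200), x≈0.619 and z≈0.243 as expected, and the specimen is visible centred on the pad. Descending over the bar and gripping.

{"api": "play_rows", "payload": {
  "slide": [
    [-0.1,1.5,1],
    [-0.2,2.1,2.5],
    [-0.2,2.1,5],
    [-0.2,2.1,7.5],
    [-0.2,2.1,9.3],
    [-0.2,2.1,10.3],
    [-0.2,2.1,10.6],
    [-0.2,2.1,10.6]
  ],
  "delta_rot": [
    [0,0,0],
    [0,0,0],
    [0,0,0],
    [0,0,0],
    [0,0,0],
    [0,0,0],
    [0,0,0],
    [0,0,0]
  ],
  "hand": 0.5
}}

```text
time: 18.28
tool_pos: [0.6167, 0.0678, 0.1976]
tcp_rot: [-2.067, -2.361, 0.007]
wrist_force: [0.0, -0.4, 0.8]
width: 0.498
```

{"api": "play_rows", "payload": {
  "slide": [
    [0,0,0],
    [0,0,0],
    [0,0,0],
    [0,0,0],
    [0,0,0]
  ],
  "delta_rot": [
    [0,0,0],
    [0,0,0],
    [0,0,0],
    [0,0,0],
    [0,0,0]
  ],
  "hand": 0,
  "force": 25
}}

```text
time: 18.7
tool_pos: [0.6177, 0.0679, 0.1996]
tcp_rot: [-2.068, -2.362, 0.003]
wrist_force: [-0.2, 0.9, 6.1]
width: 0.129
```

Run:
```python
from h import *
s=read_state();p0,r0=tool(s);print(s['time'],s['q'].round(2),p0,s['wrist_force'],s['width'])
rr=R.from_rotvec([0,0,np.pi])*down(.132,0,'x')
f=np.array([np.cos(.132),np.sin(.132),0])
a0=13.99;u0=17.32
for th in [1.21,1.15,1.07,.99,.91,.83,.75,.67,.59,.51,.43,.36,.29,.22,.16,.1,.05,.02,0]:
    c,sn=np.cos(th),np.sin(th); a=19-19*c+sn;u=19*sn+c-1
    print(th,[round(a-a0,1),round(u0-u,1)],end='; ')
```

```text
18.7 [ 0.07  0.17  1.73 -0.    1.25 -0.06] [0.61770131 0.06790645 0.19957257] [-0.23265456  0.91115245  6.10337754] 0.12856009614570432
1.21 [np.float64(-0.8), np.float64(0.2)]; 1.15 [np.float64(-1.8), np.float64(0.6)]; 1.07 [np.float64(-3.2), np.float64(1.2)]; 0.99 [np.float64(-4.6), np.float64(1.9)]; 0.91 [np.float64(-5.9), np.float64(2.7)]; 0.83 [np.float64(-7.1), np.float64(3.6)]; 0.75 [np.float64(-8.2), np.float64(4.6)]; 0.67 [np.float64(-9.3), np.float64(5.7)]; 0.59 [np.float64(-10.2), np.float64(6.9)]; 0.51 [np.float64(-11.1), np.float64(8.2)]; 0.43 [np.float64(-11.8), np.float64(9.5)]; 0.36 [np.float64(-12.4), np.float64(10.7)]; 0.29 [np.float64(-12.9), np.float64(11.9)]; 0.22 [np.float64(-13.3), np.float64(13.2)]; 0.16 [np.float64(-13.6), np.float64(14.3)]; 0.1 [np.float64(-13.8), np.float64(15.4)]; 0.05 [np.float64(-13.9), np.float64(16.4)]; 0.02 [np.float64(-14.0), np.float64(16.9)]; 0 [np.float64(-14.0), np.float64(17.3)];
```

{"api": "play_rows", "payload": {
  "slide": [
    [0,-0.8,0.2],
    [0,-1.8,0.6],
    [0,-3.2,1.2],
    [0,-4.6,1.9],
    [0,-5.9,2.7],
    [0,-7.1,3.6],
    [0,-8.2,4.6],
    [0,-9.3,5.7],
    [0,-10.2,6.9],
    [0,-10.8,7.7],
    [0,-11.4,8.7],
    [0,-11.8,9.5]
  ],
  "delta_rot": [
    [0,0,0],
    [0,0,0],
    [0,0,0],
    [0,0,0],
    [0,0,0],
    [0,0,0],
    [0,0,0],
    [0,0,0],
    [0,0,0],
    [0,0,0],
    [0,0,0],
    [0,0,0]
  ]
}}

```text
time: 19.7
tool_pos: [0.4998, 0.0523, 0.1042]
tcp_rot: [-2.068, -2.362, 0.003]
wrist_force: [1.8, 0.6, -0.9]
width: 0.127
```

Run:
```python
from h import *
s=read_state();p0,r0=tool(s);print(s['time'],p0,s['wrist_force'],s['width'])
d=p0-np.array([.6177,.0679,.1996]);f=np.array([np.cos(.132),np.sin(.132),0])
a1=13.99+100*d@f;u1=17.32+100*d[2];print(a1,u1)
for th in [.36,.29,.22,.16,.1,.06,.03,.01,0]:
    c,sn=np.cos(th),np.sin(th); a=19-19*c+sn;u=19*sn+c-1
    print(th,[round(a-a1,1),round(u1-u,1)],end='; ')
```

```text
19.7 [0.49980798 0.05228309 0.10423739] [ 1.78041541  0.56225825 -0.87314339] 0.1266661005192735
2.097811003804706 7.783738897183998
0.36 [np.float64(-0.5), np.float64(1.2)]; 0.29 [np.float64(-1.0), np.float64(2.4)]; 0.22 [np.float64(-1.4), np.float64(3.7)]; 0.16 [np.float64(-1.7), np.float64(4.8)]; 0.1 [np.float64(-1.9), np.float64(5.9)]; 0.06 [np.float64(-2.0), np.float64(6.6)]; 0.03 [np.float64(-2.1), np.float64(7.2)]; 0.01 [np.float64(-2.1), np.float64(7.6)]; 0 [np.float64(-2.1), np.float64(7.8)];
```

{"api": "play_rows", "payload": {
  "slide": [
    [0,-0.5,1.2],
    [0,-1.0,2.4],
    [0,-1.4,3.7],
    [0,-1.7,4.8],
    [0,-1.9,5.8],
    [0,-2.0,6.5],
    [0,-2.1,7.0],
    [0,-2.1,7.4],
    [0,-2.1,7.7],
    [0,-2.1,7.8],
    [0,-2.1,7.8]
  ],
  "delta_rot": [
    [0,0,0],
    [0,0,0],
    [0,0,0],
    [0,0,0],
    [0,0,0],
    [0,0,0],
    [0,0,0],
    [0,0,0],
    [0,0,0],
    [0,0,0],
    [0,0,0]
  ]
}}

```text
time: 20.62
tool_pos: [0.4813, 0.0497, 0.0308]
tcp_rot: [-2.069, -2.364, 0.0]
wrist_force: [-8.5, 1.0, 29.8]
width: 0.128
```

Run:
```python
from h import *
s=read_state();p0,r0=tool(s);print(s['time'],p0,s['wrist_force'],s['width'])
p=read_camera('wrist');im=p['image'][:,:,::-1].astype(float)
cv2.imwrite('pics/w15.png',(255*(im/255)**.45).astype(np.uint8))
for uv in[(321,200),(321,230),(321,260),(560,200)]: print(uv,at_depth(p,uv,s).round(4))
```

```text
20.6167 [0.48128487 0.04966767 0.03075091] [-8.54617752  1.01002904 29.79239396] 0.1280614324220335
(321, 200) [0.4775 0.0831 0.076 ]
(321, 230) [0.4793 0.0694 0.0758]
(321, 260) [0.4812 0.0548 0.0754]
(560, 200) [0.5718 0.0979 0.0836]
```

View pics/w15.png

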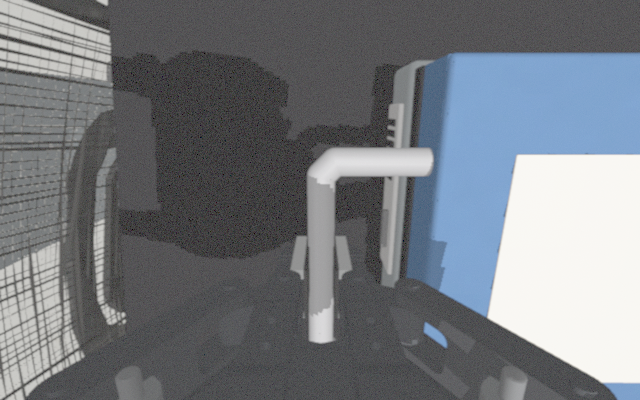

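The lid is down on its seat (bar top 0.076, 30 N upward). I'll unload, open and back straight up.

{"api": "play_rows", "payload": {
  "slide": [
    [0,0,0],
    [0,0,0]
  ],
  "delta_rot": [
    [0,0,0],
    [0,0,0]
  ]
}}

```text
time: 20.83
tool_pos: [0.4812, 0.0497, 0.0312]
tcp_rot: [2.069, 2.364, -0.0]
wrist_force: [1.1, 1.6, -1.6]
width: 0.132
```

{"api": "play_rows", "payload": {
  "slide": [
    [0,0,0],
    [0,0,0],
    [0,0,0],
    [0,0,0]
  ],
  "delta_rot": [
    [0,0,0],
    [0,0,0],
    [0,0,0],
    [0,0,0]
  ],
  "hand": 0.5
}}

```text
time: 21.17
tool_pos: [0.4805, 0.0496, 0.0305]
tcp_rot: [-2.069, -2.363, 0.002]
wrist_force: [-0.2, 0.1, 0.3]
width: 0.498
```

Run:
```python
from h import *
s=read_state();p0,r0=tool(s);print(s['time'],p0,s['wrist_force'],s['width'])
p=read_camera('wrist');save(p,'w16')
for uv in[(321,200),(321,230),(560,200)]: print(uv,at_depth(p,uv,s).round(4))
```

```text
21.1667 [0.48051187 0.04955515 0.03048626] [-0.15775154  0.06264636  0.31792593] 0.49845611739854695
(321, 200) [0.4768 0.0829 0.0754]
(321, 230) [0.4786 0.0694 0.0757]
(560, 200) [0.5703 0.098  0.0841]
```

View pics/w16.png

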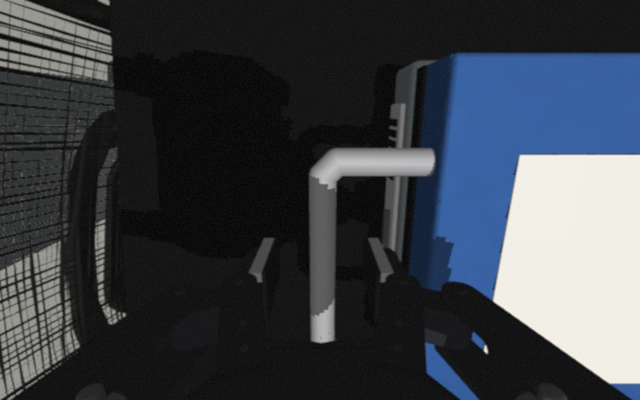

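{"api": "play_rows", "payload": {
  "slide": [
    [0,0,-2],
    [0,0,-5],
    [0,0,-9],
    [0,0,-13],
    [0,-2,-16],
    [0,-3,-18],
    [0,-3,-18],
    [0,-3,-18],
    [0,-3,-18],
    [0,-3,-18]
  ],
  "delta_rot": [
    [0,0,0],
    [0,0,0],
    [0,0,0],
    [0,0,0],
    [0,0,0],
    [0,0,0],
    [0,0,0],
    [0,0,0],
    [0,0,0],
    [0,0,0]
  ],
  "hand": 0.5
}}

```text
time: 22.05
tool_pos: [0.4502, 0.0456, 0.2086]
tcp_rot: [-2.067, -2.361, 0.005]
wrist_force: [-0.5, -0.1, 0.3]
width: 0.498
```

Run:
```python
from h import *
s=read_state();p0,r0=tool(s);print(s['time'],p0,s['wrist_force'],s['width'],abs(s['joint_vel']).max())
p=read_camera('scene');save(p,'s17')
for n in['lid_bar','black_specimen_a_mid','etchant_bottle','swab_jar','cleaner_bottle']: print(n,[(r['at'],r['conf']) for r in landmark_of(n,p)[:2]])
p=read_camera('wrist')
for r in landmark_of('lid_bar',p)[:1]: print(r,at_depth(p,r['at'],s))
P=[at_depth(p,(u,v),s)[2].round(4) for u,v in[(400,120),(400,250),(500,120),(500,240)]];print(P)
save(p,'w17')
```

```text
22.05 [0.4502166  0.04555513 0.2086269 ] [-0.51142335 -0.05060832  0.26975521] 0.498077319051703 0.008545581499139152
lid_bar [([354.4, 211.5], 0.86)]
black_specimen_a_mid [([368.2, 188.4], 0.58)]
etchant_bottle [([337.2, 160.6], 0.73)]
swab_jar [([314.3, 171.1], 0.68)]
cleaner_bottle [([272.1, 326.8], 0.57)]
{'at': [347.8, 182.3], 'conf': 0.65} [0.47739709 0.04938561 0.07551404]
[np.float64(0.0747), np.float64(0.0815), np.float64(0.0813), np.float64(0.081)]
```

View pics/s17.png

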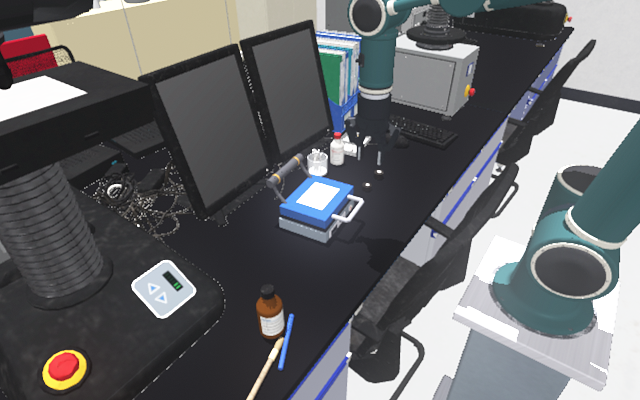

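View pics/w17.png

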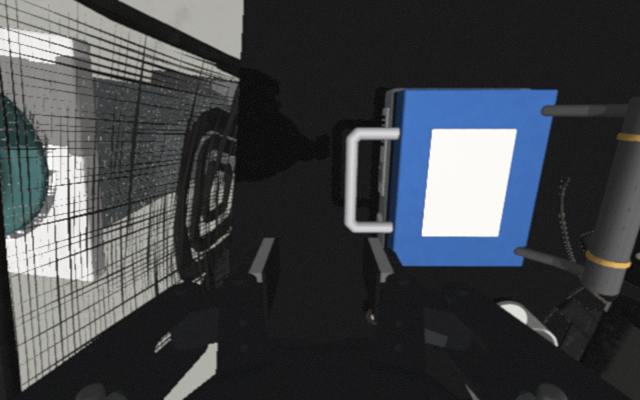

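The lid is flat and closed (bar top 0.0755, lid top about 0.081). The robot is clear and still, and the black specimens, bottles and jar are where they started. Handing in.

```bash
python3 -c "
from workcell import *
print(finish_job())"
```

```text
the job is handed in; nothing more can be done
None
```

I handed the job in at about 22 s of the 66 s. It gave no verdict, so the results below are my own checks.

- **Lid opening:** I lifted the lid by its bar to about 1.22 rad and let go. It rested open by itself.
- **Specimen:** I picked the green specimen up with the tool tilted 30°, just above the lower end of the range you gave. It stood upright on the pad about 2–3 mm from its centre, with the lid still open. I could not see it again once the lid was shut.
- **Lid closing:** I held the bar all the way down, let go and backed clear. The bar top measured 75.5 mm and the lid top 81–84 mm, both consistent with closed. The wrist force was close to zero and the arm was still. The lid had already seated before the last rows of the lowering move, so I pressed it down with about 30 N until I unloaded.
- **Other items:** The black specimens, bottles and jar showed no visible shift in the final scene picture. I compared them by eye and did not measure their positions.

**Disagreement with the description:** the fingertips were about 28–41 mm behind the reported TCP, depending on the opening, rather than 8 mm ahead of it. My first grip on the bar closed on nothing because of this. I measured the offset from the wrist depth image and corrected for it from then on.

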